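# Set the LED module to the scribed line on a floodlight back plate

## Task

On the bench lies a floodlight's grey back plate with the white LED module loose on it. First press the module sideways, flat against the guide strip along the plate's edge, with a light push of about 12 newtons, then slide it along the strip until its leading edge meets the scribed line, without running past, and with the edge on the line press it snug against the strip at about 12 newtons again before letting go. The module is fragile, so never push on it with more than 18 newtons, keep it lying flat on the plate, and leave the other things on the bench alone.

Things in the scene. Friction and masses are not known exactly. Their poses are not given: they have to be found in the camera images.
- backplate: grey painted plate fixed on the bench, 340 (its x) by 180 (its y) by 10 mm thick; origin at the centre of its underside; the module slides on its flat upper face, 10 mm above the origin, towards the plate's +x. The -y side carries the rail and guide strip. A bright scribed line 1.5 mm wide crosses the upper face parallel to y at x = +75 mm; there is no stop at the line
- rail: fixed aluminium rail on the back plate's -y side, 340 by 10, 30 mm high; origin under its centre, at back plate y = -85 mm. On its +y side it carries a rigid, parallel guide strip 340 long, its top 16 mm above the plate's upper face. The strip was set by hand: its face lies anywhere from back plate y = -72 to -45 mm, is not read out, and must be found by touch
- line (a point): point on the scribed line, on the upper face of the back plate, at back plate x = +75, y = -25 mm, z = 10 mm; axes as the back plate's, the line runs along y
- module: loose white LED block, 110 (its x) by 80 (its y) by 18 mm, 0.35 to 0.6 kg, 12 lenses 6 mm high on top, plain upright sides; origin at the centre of its underside, on the back plate. It starts short of the line, off the strip, axes within 0.2 rad of the plate's; its +x edge is the leading one, its -y side goes on the strip. Slides with 1 to 3 N of drag, more if borne down on; stops when the push stops
- lead_edge (a point): middle of the module's lower leading edge, at module x = +55, y = 0, z = 0; axes as the module's
- rail_edge_front (a point): front lower corner on the module's side that goes on the strip, at module x = +55, y = -40 mm, z = 0
- rail_edge_rear (a point): rear lower corner on the module's side that goes on the strip, at module x = -55, y = -40 mm, z = 0
- screw_cup: small white cup, 30 mm across and 22 mm high, standing on the back plate beyond the line, to be left alone; origin at the centre of its underside
- driver: screwdriver lying on the bench, to be left alone
- u_bracket: steel U bracket, 130 by 35 by 45 mm high, on the bench beyond the back plate, to be left alone
- red_cup: red plastic cup, 60 mm across and 50 mm high, on the bench beyond the back plate, to be left alone
- flask: grey drinking bottle, 66 mm across and 170 mm high, on the bench to the left, to be left alone
- parts_tray: white open tray of screws, 170 by 230 by 45 mm high, on the bench to the left, to be left alone
- drill: cordless drill lying on the bench to the right, 60 mm high, to be left alone
Things that resemble listed ones, but are neither listed nor needed, are in the scene too. What is meant by the module is not pink or yellow, and is the smaller of those in its own colour.

How it is judged:
By the outcome, as a careful person would: the job done as asked, in the order asked, and still so for the second after the job is handed in, with the robot touching nothing.
It also fails if it takes over 72 s, if anything falls off the work surface, if the arm or the gripper's body presses on something with over 40 N, if the wrist force passes 120 N, or if a joint passes its speed limit or range.

## Robot

A 7-joint arm with a two-finger parallel gripper is mounted at the origin on the work surface. World frame = base frame: x ahead of the robot, y to its left, z up, the work surface at z = 0. Lengths are in m, angles in rad, forces in N, time in s.
With the tool pointing down it reaches from about 0.35 to 0.9 m from the base axis. Payload 19.9 kg.
Tool frame: the origin (TCP) lies midway between the tips of the shut fingers; the grasp point (between the pads) lies 19 mm behind it; z points along the fingers, y is the direction in which the jaws open and shut (so a half turn about z gives the same grasp; the last joint's range is limited). The gripper opens to 94 mm and grips with 3 to 60 N. Pads are 16 mm wide; open, the fingers measure 119 mm over their backs; the gripper's body (75 mm by 177 mm) begins 78 mm behind the grasp point.
Start: joints at [-0.042, 0.417, -0.01, 1.614, 0.005, 1.111, -0.053], TCP at [0.625, 0, 0.205] pointing down, gripper open.
Joint ranges: [-2.81, 2.81], [-0.39, 2.02], [-1.27, 1.25], [0.06, 2.57], [-1.19, 4.33], [0.19, 2], [-2.82, 2.82]. Speed limits (rad/s): [1.89, 1.89, 2.39, 2.39, 3.01, 3.01, 3.01].

## Interface

Orientations are given as a unit quaternion [w, x, y, z].
In Python, from rig import * gives the robot as it stands.
- The arm moves only by the shell command python3 -m creep 'ROWS' [FORCE]. ROWS is JSON, a list of rows, each a list of 3 entries, a list of its own where there are three numbers: the shift along the world's x, y, z in m, then the turn, a rotation vector about the world's x, y, z in degrees, then the closure in counts, from 0 (fully open) to 255 (shut). In form: [[[tx, ty, tz], [ax, ay, az], fingers], ...]. A call has exactly 10 rows; each row shifts and turns the commanded pose from where the row before left it; what a row does not reach is not made up. A row lasts 1/8 s, in which the tool goes at most 62.5 mm and 10.7 degrees, less where a joint would pass 70% of its speed; a pose out of reach is approached as far as the arm can. A call with a gripper value outside its range is refused whole. The fingers move at their own pace and stop on an object; FORCE is the grip in N (left out, the last holds). Time passes only in rows, so rows that do not move let the fingers close, or fill a call up. It gives the time, the measured TCP pose, the force and the opening at its end, in the units of the state.
- state(): the state, without advancing time (a new reading comes with each control period).
- read_camera(name): name is "scene" or "side" or "wrist"; returns a dict with "img" (480x640x3 uint8, red, green, blue), "mtx" (3x3 intrinsics, pixels), "cam_to_world" (4x4, takes a point from camera to world coordinates). Camera axes: x right, y down, z forward; pixel columns grow to the right and rows downward; lengths in m; the calibration is good to about 2 mm. A picture is of the moment at which its call begins. There is no depth.
- finish_job(): hands the job in, once; it reports no verdict.
The state is a dict: "time": time; "joint_pos": joint angles; "dq": joint speeds; "tau": joint torques, N m; "tcp_pos": TCP position; "eef_rot": TCP orientation; "ft_force": force on the tool from outside, world axes, zero at the start; "torque": the same for the moment, N m; "grip_width": finger opening in m.
Only numpy, scipy, OpenCV 4.12 (cv2) and the standard library are available. Lean on these libraries where they do the work, as an engineer would, in place of code of your own. Each camera call takes 0.05 s, during which the arm holds its last target.

## Working session

There is one attempt and no reset: what is moved stays moved. The work goes in short steps, Python scripts to look and compute and a shell command to move; the robot and the scene stay as the last step left them, time stands still between calls to the robot, and variables do not carry over. Pictures are saved under pics/ and viewed, and the job is handed in when it is done.

```bash
ls; mkdir -p pics; python3 - <<'E'
from rig import *
import cv2
s=state(); print(s)
for n in("scene","side","wrist"):
    c=read_camera(n); cv2.imwrite(f"pics/{n}0.png",c["img"][:,:,::-1]); print(n,c["mtx"].tolist(),c["cam_to_world"].round(4).tolist())
E
```

```text
pics
{'time': 0.0, 'joint_pos': array([-0.04154174,  0.41796117, -0.01030457,  1.6141634 ,  0.00470202,
        1.11071036, -0.05298972]), 'dq': array([-1.29284102e-03,  9.36539976e-05,  1.48677624e-03,  9.81396679e-05,
       -1.15337476e-03,  1.89918187e-04,  1.81212182e-03]), 'tau': array([ 3.52895018e-03, -8.51262331e+01,  6.40313700e-01, -4.25991547e+01,
       -4.87577857e-02,  1.87510403e-02,  1.73272206e-04]), 'tcp_pos': array([6.24623041e-01, 1.34279898e-05, 2.04837804e-01]), 'eef_rot': array([-3.96874913e-04,  7.07084535e-01,  7.07128764e-01, -4.62290003e-04]), 'ft_force': array([0.40405895, 0.24052172, 1.16609725]), 'torque': array([-0.00681721, -0.02897809, -0.018306  ]), 'grip_width': 0.09370382543673278}
scene [[489.0248732417044, 0.0, 314.16732064670884], [0.0, 489.0248732417044, 240.99822029354712], [0.0, 0.0, 1.0]] [[0.5404, 0.4666, -0.7002, 1.2937], [0.8414, -0.3077, 0.4443, -0.4618], [-0.0082, -0.8292, -0.5589, 0.6738], [0.0, 0.0, 0.0, 1.0]]
side [[482.2613138169172, 0.0, 316.1277376277267], [0.0, 482.2613138169172, 237.03501228291495], [0.0, 0.0, 1.0]] [[-0.9893, -0.1054, 0.1012, 0.3649], [-0.146, 0.7381, -0.6587, 0.858], [-0.0053, -0.6664, -0.7456, 1.0098], [0.0, 0.0, 0.0, 1.0]]
wrist [[350.71720017115086, 0.0, 310.61771231216727], [0.0, 350.71720017115086, 242.06699360784464], [0.0, 0.0, 1.0]] [[1.0, 0.0, -0.0023, 0.625], [-0.0006, -0.9574, -0.2889, 0.0846], [-0.0022, 0.2889, -0.9574, 0.384], [0.0, 0.0, 0.0, 1.0]]
```

View pics/scene0.png

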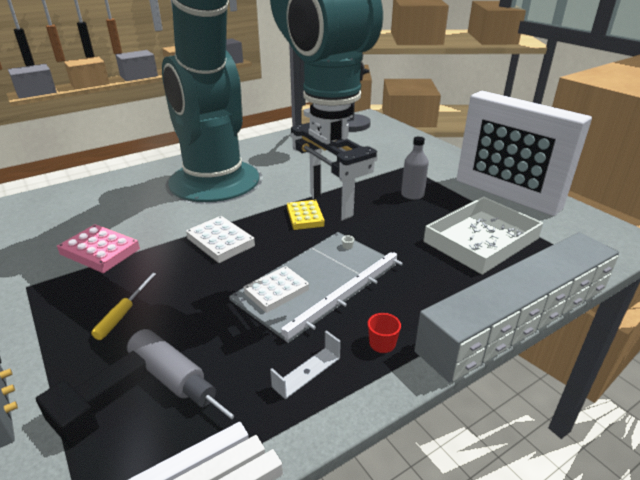

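View pics/side0.png

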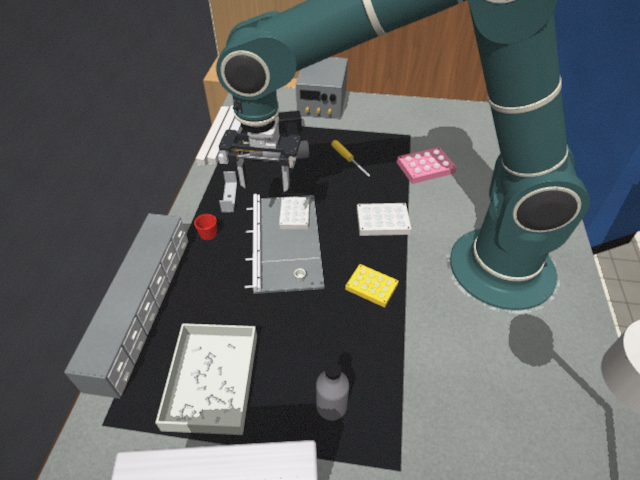

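View pics/wrist0.png

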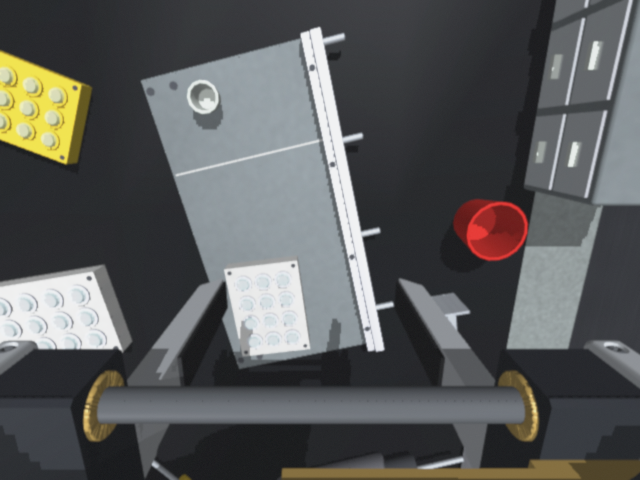

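```bash
python3 - <<'E'
import cv2
a=cv2.imread("pics/wrist0.png")
cv2.imwrite("pics/w_crop1.png",cv2.resize(a[15:375,130:400],(600,800))[:600] if 0 else cv2.resize(a[15:375,130:400],None,fx=1.66,fy=1.66,interpolation=cv2.INTER_CUBIC))
b=cv2.imread("pics/scene0.png")
cv2.imwrite("pics/s_crop1.png",cv2.resize(b[220:350,220:410],None,fx=4,fy=4,interpolation=cv2.INTER_CUBIC))
E
```

```text
(no output)
```

View pics/w_crop1.png

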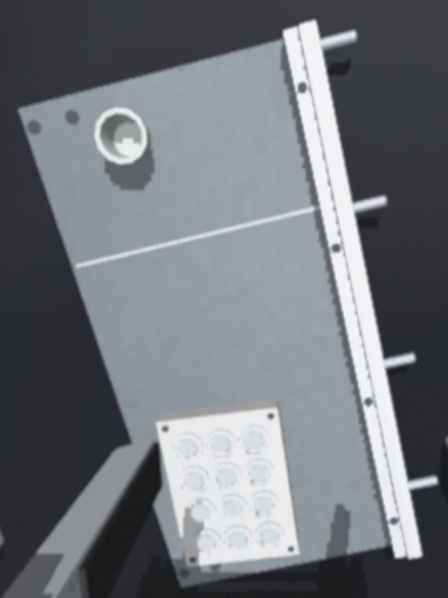

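View pics/s_crop1.png

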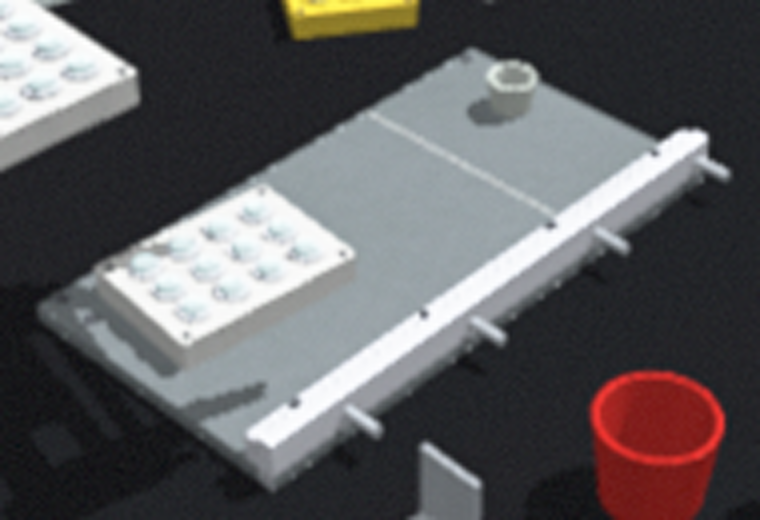

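```bash
cat > h.py <<'E'
import numpy as np
from scipy.optimize import least_squares
def ray(c,uv,z):
    M=c["cam_to_world"]; d=M[:3,:3]@np.linalg.inv(c["mtx"])@np.array([uv[0],uv[1],1.]); o=M[:3,3]
    return (o+d*(z-o[2])/d[2])[:2]
def proj(c,P):
    M=np.linalg.inv(c["cam_to_world"]); q=c["mtx"]@(M[:3,:3]@np.array(P)+M[:3,3]); return q[:2]/q[2]
def fit(pairs):
    # local xy, world xy
    L=np.array([p[0] for p in pairs]);W=np.array([p[1] for p in pairs])
    f=lambda p:((L@np.array([[np.cos(p[2]),-np.sin(p[2])],[np.sin(p[2]),np.cos(p[2])]]).T+p[:2])-W).ravel()
    r=least_squares(f,[.6,.05,1.8]); return r.x,f(r.x).reshape(-1,2)
def T(p,l):
    c,s=np.cos(p[2]),np.sin(p[2]); return np.array([p[0]+c*l[0]-s*l[1],p[1]+s*l[0]+c*l[1]])
def Ti(p,w):
    c,s=np.cos(p[2]),np.sin(p[2]); d=np.array(w)-p[:2]; return np.array([c*d[0]+s*d[1],-s*d[0]+c*d[1]])
E
python3 - <<'E'
from rig import *
from h import *
np.set_printoptions(precision=4,suppress=True)
w=read_camera("wrist");s=read_camera("scene")
z=.010
pw=[((.17,.09),ray(w,(142,80),z)),((.075,.09),ray(w,(176.4,175.2),z)),((-.17,.09),ray(w,(239.6,368.6),z))]
p,r=fit(pw);print("plate",p,r)
for n,uv in dict(endR=(301.7,37.9),lineR=(320.4,140.3),nearR=(365,344.5)).items(): print(n,Ti(p,ray(w,uv,z)))
ps=[((.17,.09),ray(s,(220+474/4,220+50/4),z)),((.075,.09),ray(s,(220+372/4,220+113/4),z)),((-.17,.09),ray(s,(220+38/4,220+310/4),z))]
print("scene",fit(ps))
z=.028
m=[((.055,.04),ray(w,(225.2,269.2),z)),((.055,-.04),ray(w,(296.9,259),z)),((-.055,-.04),ray(w,(310,348),z))]
q,r=fit(m);print("mod w",q,r)
m=[((.055,.04),ray(s,(285.5,266.75),z)),((.055,-.04),ray(s,(308.5,283),z)),((-.055,-.04),ray(s,(266.75,306.25),z)),((-.055,.04),ray(s,(244.5,286.25),z))]
q2,r=fit(m);print("mod s",q2,r)
print("in plate",Ti(p,q[:2]),q[2]-p[2])
print([Ti(p,T(q,l)) for l in((.055,.04),(.055,-.04),(-.055,-.04),(-.055,.04))])
print("cup",Ti(p,ray(w,(203,97),.032)),ray(w,(203,97),.032))
E
```

```text
plate [ 0.5858 -0.008   1.7946] [[ 0.001   0.0004]
 [-0.0014 -0.0002]
 [ 0.0004 -0.0002]]
endR [ 0.1706 -0.0697]
lineR [ 0.0756 -0.067 ]
nearR [-0.1704 -0.0687]
scene (array([ 0.5906, -0.0072,  1.8017]), array([[ 0.0006,  0.0006],
       [-0.0006, -0.0018],
       [ 0.    ,  0.0011]]))
mod w [ 0.5773 -0.1023  1.6996] [[-0.0009  0.0007]
 [ 0.0004 -0.0008]
 [ 0.0005  0.0002]]
mod s [ 0.5798 -0.1026  1.7035] [[-0.0021  0.0021]
 [ 0.0016  0.0006]
 [-0.0003 -0.0007]
 [ 0.0009 -0.0019]]
in plate [-0.0901  0.0292] -0.09494809969169027
[array([-0.0316,  0.0638]), array([-0.0392, -0.0158]), array([-0.1487, -0.0054]), array([-0.1411,  0.0743])]
cup [0.1382 0.0319] [0.524  0.1197]
```

Candidates in the scene picture: a small white block on the plate (277,288), a larger white block on the bench (220,238), a pink one (98,246), a yellow one (305,213), and the big panel at (525,155). The close crop shows that the small white block, with 12 lenses and lying on the plate short of the line, is the module. The strip appears at about plate y = -69 mm. I'll shut the fingers, align the jaws with the plate's y axis and go above the module's +y side.

```bash
python3 -m creep '[[[-0.022,-0.0234,-0.021],[0,0,2.6],255],[[-0.022,-0.0234,-0.021],[0,0,2.6],255],[[-0.022,-0.0234,-0.021],[0,0,2.6],255],[[-0.022,-0.0234,-0.021],[0,0,2.6],255],[[-0.022,-0.0234,-0.021],[0,0,2.6],255],[[0,0,0],[0,0,0],255],[[0,0,0],[0,0,0],255],[[0,0,0],[0,0,0],255],[[0,0,0],[0,0,0],255],[[0,0,0],[0,0,0],255]]' 10
python3 - <<'E'
from rig import *
import cv2
for n in("scene","wrist"):
    c=read_camera(n); cv2.imwrite(f"pics/{n}1.png",c["img"][:,:,::-1])
E
```

```text
time: 1.5
tcp_pos: [0.5152, -0.1167, 0.1006]
eef_rot: [0.0, 0.622, 0.783, 0.0]
ft_force: [0.0, -0.5, -1.1]
grip_width: 0.0005
```

View pics/wrist1.png

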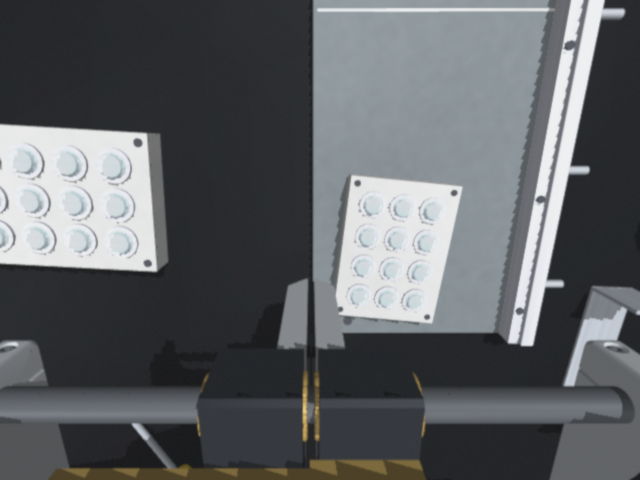

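View pics/scene1.png

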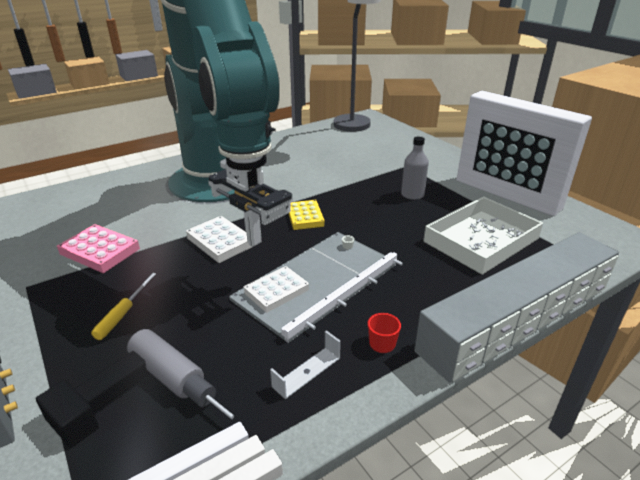

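```bash
python3 - <<'E'
import cv2
a=cv2.imread("pics/wrist1.png")
cv2.imwrite("pics/w_crop2.png",cv2.resize(a[160:350,290:560],None,fx=2.9,fy=2.9,interpolation=cv2.INTER_CUBIC))
cv2.imwrite("pics/w_crop3.png",cv2.resize(a[0:160,290:640],None,fx=2.2,fy=2.2,interpolation=cv2.INTER_CUBIC))
E
```

```text
(no output)
```

View pics/w_crop2.png

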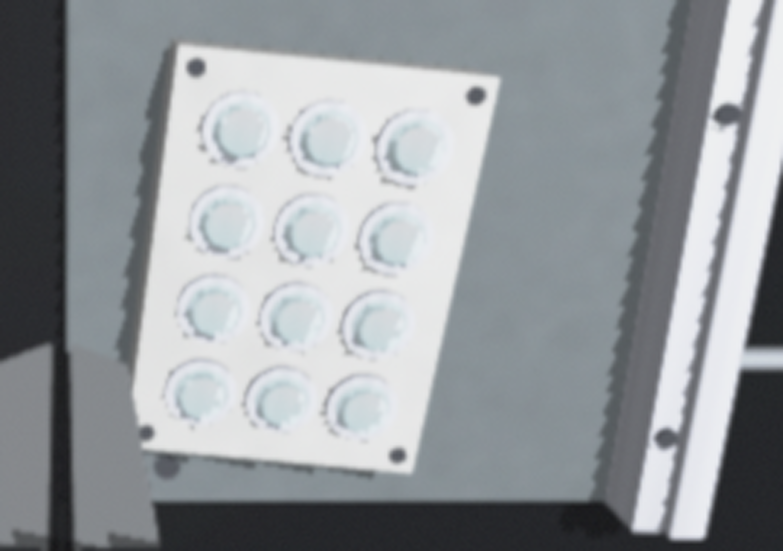

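View pics/w_crop3.png

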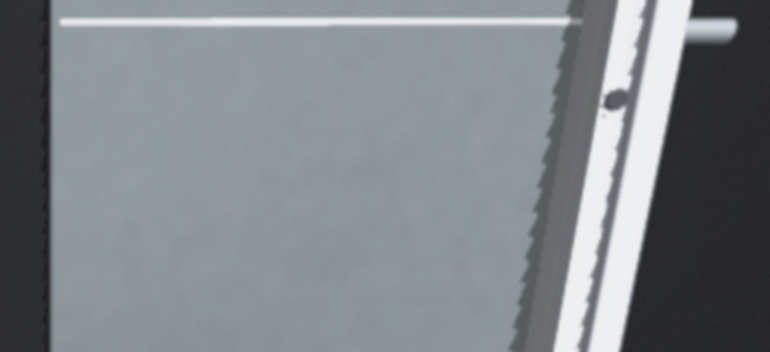

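```bash
python3 - <<'E'
from rig import *
from h import *
np.set_printoptions(precision=4,suppress=True)
w=read_camera("wrist")
z=.010
a=lambda u,v:(290+u/2.9,160+v/2.9)
b=lambda u,v:(290+u/2.2,v/2.2)
lm=ray(w,b(60,21),z);lr=ray(w,b(570,21),z)
e0=ray(w,b(50,0),z);e1=ray(w,a(66,340),z)
nr=ray(w,a(600,501),z);nl=ray(w,a(165,501),z)
yl=lambda p,q:np.arctan2(*(q-p)[::-1])
print("line yaw",yl(lr,lm)+2*np.pi-np.pi/2,"edge yaw",yl(e1,e0),"near",yl(nr,nl)+2*np.pi-np.pi/2)
# plate fit: residual on edges
def f(p):
    return [Ti(p,lm)[0]-.075,Ti(p,lr)[0]-.075,Ti(p,e0)[1]-.09,Ti(p,e1)[1]-.09,Ti(p,nr)[0]+.17,Ti(p,nl)[0]+.17]
r=least_squares(f,[.588,-.008,1.798]);p=r.x;print("plate",p,np.array(f(p)))
for uv in(b(583,21),b(513,350),a(607,500)):print("foot",Ti(p,ray(w,uv,z)))
for uv in(b(617,10),b(555,350),a(632,530)):print("striptop",Ti(p,ray(w,uv,.026)))
z=.028
m=[((.055,.04),ray(w,a(178,45),z)),((.055,-.04),ray(w,a(500,76),z)),((-.055,-.04),ray(w,a(412,473),z)),((-.055,.04),ray(w,a(140,448),z))]
q,r=fit(m);print("mod",q,r,Ti(p,q[:2]),q[2]-p[2])
print([Ti(p,T(q,l)) for l in((.055,.04),(.055,-.04),(-.055,-.04),(-.055,.04))])
s=state();print("tcp plate",Ti(p,s["tcp_pos"][:2]),s["tcp_pos"],s["ft_force"])
print(np.cos(p[2]),np.sin(p[2]))
E
```

```text
line yaw 1.796916398327257 edge yaw 1.7990979475530207 near 1.7978656785464593
plate [ 0.5837 -0.0078  1.7982] [ 0.     -0.0002  0.0001 -0.0001  0.      0.0001]
foot [ 0.0748 -0.0719]
foot [-0.0226 -0.0676]
foot [-0.1696 -0.0724]
striptop [ 0.0727 -0.0714]
striptop [-0.0217 -0.0716]
striptop [-0.1696 -0.0713]
mod [ 0.5777 -0.1031  1.7115] [[ 0.0004 -0.0003]
 [ 0.0003  0.0004]
 [ 0.0015  0.0009]
 [-0.0022 -0.0009]] [-0.0915  0.0273] -0.08671635721665738
[array([-0.0332,  0.0624]), array([-0.0401, -0.0173]), array([-0.1497, -0.0077]), array([-0.1428,  0.072 ])]
tcp plate [-0.0908  0.0915] [ 0.5151 -0.1169  0.1005] [0.1198 0.5351 0.1641]
-0.2254792275890751 0.9742479755821072
```

```bash
python3 -m creep '[[[0,0,-0.02],[0,0,0],255],[[0,0,-0.02],[0,0,0],255],[[0,0,-0.02],[0,0,0],255],[[0,0,-0.015],[0,0,0],255],[[0,0,-0.0075],[0,0,0],255],[[0,0,0],[0,0,0],255],[[0.0029,0.0007,0],[0,0,0],255],[[0.0029,0.0007,0],[0,0,0],255],[[0,0,0],[0,0,0],255],[[0,0,0],[0,0,0],255]]' 10
python3 - <<'E'
from rig import *
import cv2
c=read_camera("wrist"); cv2.imwrite(f"pics/wrist2.png",c["img"][:,:,::-1])
E
```

```text
time: 2.9
tcp_pos: [0.5208, -0.1156, 0.018]
eef_rot: [0.0, 0.623, 0.783, -0.0]
ft_force: [-0.1, 0.8, -0.5]
grip_width: 0.0006
```

View pics/wrist2.png

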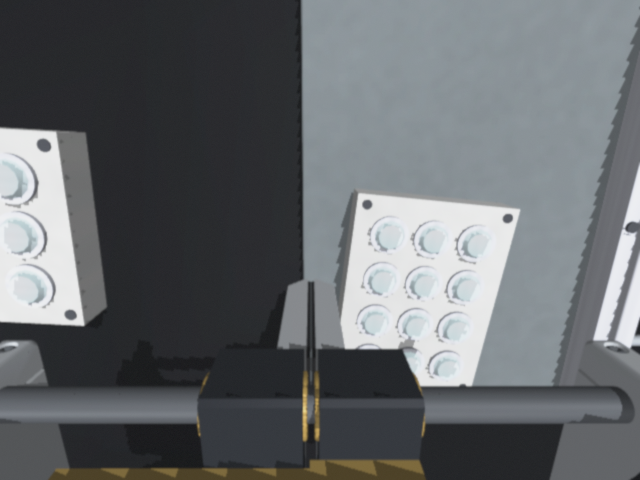

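```bash
python3 -m creep '[[[0.0039,0.0009,0],[0,0,0],255],[[0.0039,0.0009,0],[0,0,0],255],[[0.0039,0.0009,0],[0,0,0],255],[[0.0039,0.0009,0],[0,0,0],255],[[0.0039,0.0009,0],[0,0,0],255],[[0.0039,0.0009,0],[0,0,0],255],[[0.0039,0.0009,0],[0,0,0],255],[[0.0039,0.0009,0],[0,0,0],255],[[0.0039,0.0009,0],[0,0,0],255],[[0.0039,0.0009,0],[0,0,0],255]]' 10
python3 - <<'E'
from rig import *
import cv2
from h import *
p=[ 0.5837,-0.0078,1.7982];s=state();print(Ti(p,s["tcp_pos"][:2]),Ti([0,0,p[2]],s["ft_force"][:2]))
c=read_camera("wrist"); cv2.imwrite(f"pics/wrist3.png",c["img"][:,:,::-1])
E
```

```text
time: 4.2
tcp_pos: [0.56, -0.1065, 0.0179]
eef_rot: [-0.0, 0.623, 0.783, -0.0]
ft_force: [-0.6, -0.1, 0.2]
grip_width: 0.0004
[-0.09086945  0.04532551] [0.02263059 0.64410041]
```

View pics/wrist3.png

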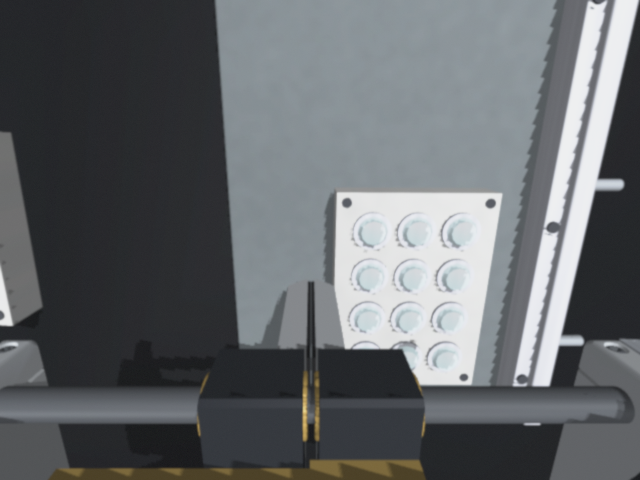

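```bash
python3 - <<'E'
from rig import *
from h import *
p=[ 0.5837,-0.0078,1.7982]
w=read_camera("wrist")
for uv in((336,191),(501,192),(473,385)):print(Ti(p,ray(w,uv,.028)))
for uv in((566,0),(497,385)):print("strip",Ti(p,ray(w,uv,.026)))
for uv in((581,60),):print("strip",Ti(p,ray(w,uv,.026)))
E
```

```text
[-0.03143288  0.03257174]
[-0.03198067 -0.04703742]
[-0.14285063 -0.04824033]
strip [ 0.04872979 -0.06289197]
strip [-0.14447235 -0.06326438]
strip [ 0.02588052 -0.07426798]
```

```bash
python3 -m creep '[[[0.0014,0.0003,0],[0,0,0],255],[[0.0014,0.0003,0],[0,0,0],255],[[0.0014,0.0003,0],[0,0,0],255],[[0.0014,0.0003,0],[0,0,0],255],[[0.0014,0.0003,0],[0,0,0],255],[[0.0014,0.0003,0],[0,0,0],255],[[0.0014,0.0003,0],[0,0,0],255],[[0.0014,0.0003,0],[0,0,0],255],[[0.0014,0.0003,0],[0,0,0],255],[[0.0014,0.0003,0],[0,0,0],255]]' 10
python3 - <<'E'
from rig import *
import cv2
from h import *
p=[ 0.5837,-0.0078,1.7982];s=state();print(Ti(p,s["tcp_pos"][:2]),Ti([0,0,p[2]],s["ft_force"][:2]))
c=read_camera("wrist"); cv2.imwrite(f"pics/wrist4.png",c["img"][:,:,::-1])
E
```

```text
time: 5.55
tcp_pos: [0.5739, -0.1036, 0.0179]
eef_rot: [-0.0, 0.623, 0.783, -0.0]
ft_force: [-1.2, -0.2, -0.1]
grip_width: 0.0004
[-0.09109931  0.03116421] [0.02939923 1.22653966]
```

View pics/wrist4.png

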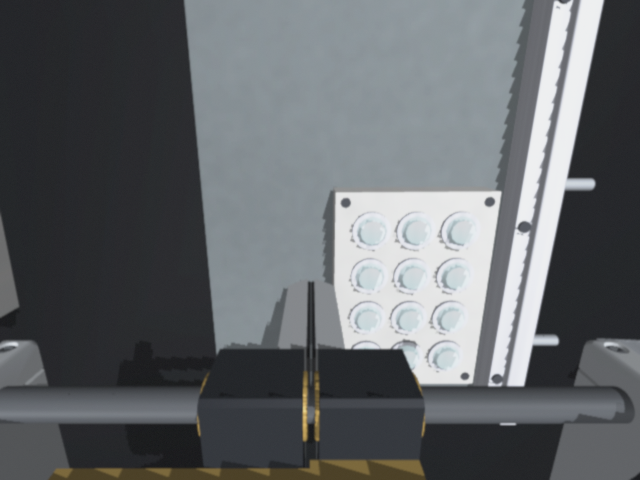

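```bash
python3 - <<'E'
from rig import *
from h import *
p=[ 0.5837,-0.0078,1.7982]
w=read_camera("wrist")
for uv in((505,192),):print("foot",Ti(p,ray(w,uv,.010)))
for uv in((523,192),):print("top",Ti(p,ray(w,uv,.026)))
print("mod",Ti(p,ray(w,(499,192),.028)))
E
python3 -m creep '[[[0.0005,0.0001,0],[0,0,0],255],[[0.0005,0.0001,0],[0,0,0],255],[[0.0005,0.0001,0],[0,0,0],255],[[0.0005,0.0001,0],[0,0,0],255],[[0.0005,0.0001,0],[0,0,0],255],[[0.0005,0.0001,0],[0,0,0],255],[[0.0005,0.0001,0],[0,0,0],255],[[0.0005,0.0001,0],[0,0,0],255],[[0,0,0],[0,0,0],255],[[0,0,0],[0,0,0],255]]' 10
```

```text
foot [-0.03503113 -0.07270955]
top [-0.03259725 -0.07263161]
mod [-0.03228112 -0.05985423]
time: 6.9
tcp_pos: [0.5778, -0.1028, 0.0179]
eef_rot: [0.0, 0.623, 0.783, 0.0]
ft_force: [-0.6, 0.3, -0.2]
grip_width: 0.0006
```

```bash
python3 -m creep '[[[0.0005,0.0001,0],[0,0,0],255],[[0.0005,0.0001,0],[0,0,0],255],[[0.0005,0.0001,0],[0,0,0],255],[[0.0005,0.0001,0],[0,0,0],255],[[0.0005,0.0001,0],[0,0,0],255],[[0.0005,0.0002,0],[0,0,0],255],[[0.0005,0.0001,0],[0,0,0],255],[[0,0,0],[0,0,0],255],[[0,0,0],[0,0,0],255],[[0,0,0],[0,0,0],255]]' 10
python3 - <<'E'
from rig import *
from h import *
p=[ 0.5837,-0.0078,1.7982];s=state();print(Ti(p,s["tcp_pos"][:2]),Ti([0,0,p[2]],s["ft_force"][:2]))
E
```

```text
time: 8.15
tcp_pos: [0.5813, -0.102, 0.0179]
eef_rot: [0.0, 0.622, 0.783, -0.0]
ft_force: [-1.1, 0.2, -0.2]
grip_width: 0.0006
[-0.09119545  0.02354121] [0.47463742 0.98991357]
```

```bash
python3 -m creep '[[[0.0002,0,0],[0,0,0],255],[[0.0002,0.0001,0],[0,0,0],255],[[0.0002,0,0],[0,0,0],255],[[0.0002,0.0001,0],[0,0,0],255],[[0.0002,0,0],[0,0,0],255],[[0.0002,0.0001,0],[0,0,0],255],[[0,0,0],[0,0,0],255],[[0,0,0],[0,0,0],255],[[0,0,0],[0,0,0],255],[[0,0,0],[0,0,0],255]]' 10
```

```text
time: 9.4
tcp_pos: [0.5825, -0.1017, 0.0179]
eef_rot: [0.0, 0.623, 0.783, -0.0]
ft_force: [-1.3, -0.4, 0.1]
grip_width: 0.0008
```

```bash
python3 -m creep '[[[0.0002,0,0],[0,0,0],255],[[0.0002,0.0001,0],[0,0,0],255],[[0.0002,0,0],[0,0,0],255],[[0.0002,0.0001,0],[0,0,0],255],[[0.0002,0,0],[0,0,0],255],[[0,0,0],[0,0,0],255],[[0,0,0],[0,0,0],255],[[0,0,0],[0,0,0],255],[[0,0,0],[0,0,0],255],[[0,0,0],[0,0,0],255]]' 10
```

```text
time: 10.65
tcp_pos: [0.5835, -0.1014, 0.0179]
eef_rot: [-0.0, 0.623, 0.783, -0.0]
ft_force: [-0.4, 0.8, 0.1]
grip_width: 0.0006
```

```bash
python3 -m creep '[[[0.0002,0,0],[0,0,0],255],[[0.0002,0.0001,0],[0,0,0],255],[[0.0002,0,0],[0,0,0],255],[[0.0002,0.0001,0],[0,0,0],255],[[0,0,0],[0,0,0],255],[[0,0,0],[0,0,0],255],[[0,0,0],[0,0,0],255],[[0,0,0],[0,0,0],255],[[0,0,0],[0,0,0],255],[[0,0,0],[0,0,0],255]]' 10
```

```text
time: 11.9
tcp_pos: [0.5842, -0.1013, 0.0179]
eef_rot: [-0.0, 0.623, 0.783, -0.0]
ft_force: [-3.4, 0.9, 0.2]
grip_width: 0.0003
```

```bash
python3 -m creep '[[[0.0001,0,0],[0,0,0],255],[[0.0001,0,0],[0,0,0],255],[[0,0,0],[0,0,0],255],[[0,0,0],[0,0,0],255],[[0,0,0],[0,0,0],255],[[0,0,0],[0,0,0],255],[[0,0,0],[0,0,0],255],[[0,0,0],[0,0,0],255],[[0,0,0],[0,0,0],255],[[0,0,0],[0,0,0],255]]' 10
python3 - <<'E'
from rig import *
from h import *
p=[ 0.5837,-0.0078,1.7982];s=state();print(Ti(p,s["tcp_pos"][:2]),Ti([0,0,p[2]],s["ft_force"][:2]),s["tcp_pos"])
E
```

```text
time: 13.15
tcp_pos: [0.5843, -0.1013, 0.0179]
eef_rot: [-0.0, 0.623, 0.783, -0.0]
ft_force: [-5.0, 1.0, 0.9]
grip_width: 0.0002
[-0.09123084  0.02046012] [2.10223218 4.67887879] [ 0.58433451 -0.10129482  0.01786569]
```

```bash
python3 -m creep '[[[0.0001,0,0],[0,0,0],255],[[0.0001,0,0],[0,0,0],255],[[0.0001,0.0001,0],[0,0,0],255],[[0.0001,0,0],[0,0,0],255],[[0.0001,0,0],[0,0,0],255],[[0,0,0],[0,0,0],255],[[0,0,0],[0,0,0],255],[[0,0,0],[0,0,0],255],[[0,0,0],[0,0,0],255],[[0,0,0],[0,0,0],255]]' 10
python3 - <<'E'
from rig import *
from h import *
p=[ 0.5837,-0.0078,1.7982];s=state();print(Ti(p,s["tcp_pos"][:2]),Ti([0,0,p[2]],s["ft_force"][:2]),s["tcp_pos"])
E
```

```text
time: 14.4
tcp_pos: [0.5844, -0.1013, 0.0178]
eef_rot: [-0.0, 0.623, 0.783, -0.0]
ft_force: [-8.5, 1.2, 3.4]
grip_width: 0.0004
[-0.0912689   0.02038075] [3.06742496 8.02079101] [ 0.58442042 -0.101314    0.01780954]
```

```bash
python3 -m creep '[[[0.0001,0,0],[0,0,0],255],[[0.0001,0,0],[0,0,0],255],[[0.0001,0.0001,0],[0,0,0],255],[[0.0001,0,0],[0,0,0],255],[[0.0001,0,0],[0,0,0],255],[[0,0,0],[0,0,0],255],[[0,0,0],[0,0,0],255],[[0,0,0],[0,0,0],255],[[0,0,0],[0,0,0],255],[[0,0,0],[0,0,0],255]]' 10
python3 - <<'E'
from rig import *
from h import *
import cv2
p=[ 0.5837,-0.0078,1.7982];s=state();print(Ti(p,s["tcp_pos"][:2]),Ti([0,0,p[2]],s["ft_force"][:2]),s["tcp_pos"])
c=read_camera("wrist"); cv2.imwrite(f"pics/wrist5.png",c["img"][:,:,::-1])
E
```

```text
time: 15.65
tcp_pos: [0.5845, -0.1013, 0.0177]
eef_rot: [-0.001, 0.623, 0.783, -0.001]
ft_force: [-9.9, -1.3, 5.2]
grip_width: 0.0005
[-0.0913121   0.02031233] [0.97798545 9.95178879] [ 0.58449681 -0.10134066  0.01770877]
```

View pics/wrist5.png

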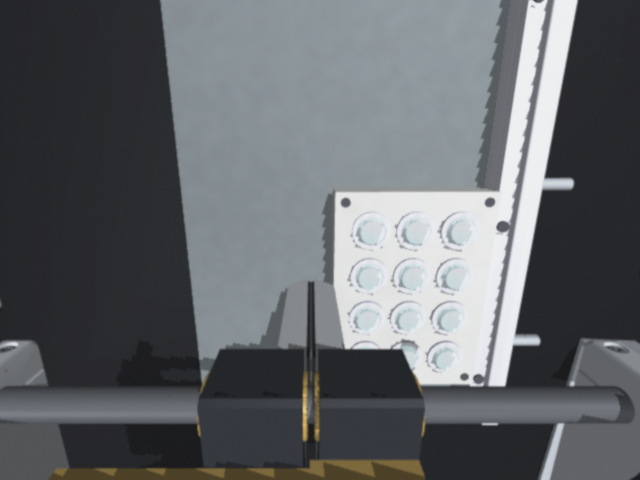

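```bash
python3 -m creep '[[[0.0001,0,0.0001],[0,0,0],255],[[0.0001,0,0.0001],[0,0,0],255],[[0.0001,0.0001,0],[0,0,0],255],[[0,0,0],[0,0,0],255],[[0,0,0],[0,0,0],255],[[0,0,0],[0,0,0],255],[[0,0,0],[0,0,0],255],[[0,0,0],[0,0,0],255],[[0,0,0],[0,0,0],255],[[0,0,0],[0,0,0],255]]' 10
python3 - <<'E'
from rig import *
from h import *
p=[ 0.5837,-0.0078,1.7982];s=state();print(Ti(p,s["tcp_pos"][:2]),Ti([0,0,p[2]],s["ft_force"][:2]),s["tcp_pos"])
E
```

```text
time: 16.95
tcp_pos: [0.5845, -0.1013, 0.0178]
eef_rot: [-0.001, 0.623, 0.782, -0.001]
ft_force: [-10.2, -0.9, 3.2]
grip_width: 0.0008
[-0.09129546  0.02031993] [ 1.41466806 10.14866395] [ 0.58448566 -0.10132616  0.01775914]
```

```bash
python3 -m creep '[[[0.0001,0,0],[0,0,0],255],[[0.0001,0.0001,0],[0,0,0],255],[[0.0001,0,0],[0,0,0],255],[[0,0,0],[0,0,0],255],[[0,0,0],[0,0,0],255],[[0,0,0],[0,0,0],255],[[0,0,0],[0,0,0],255],[[0,0,0],[0,0,0],255],[[0,0,0],[0,0,0],255],[[0,0,0],[0,0,0],255]]' 10
python3 - <<'E'
from rig import *
from h import *
p=[ 0.5837,-0.0078,1.7982];s=state();print(Ti(p,s["tcp_pos"][:2]),Ti([0,0,p[2]],s["ft_force"][:2]),s["tcp_pos"])
E
```

```text
time: 18.2
tcp_pos: [0.5846, -0.1013, 0.0178]
eef_rot: [-0.001, 0.623, 0.782, -0.001]
ft_force: [-12.8, -1.7, 5.9]
grip_width: 0.0006
[-0.09128203  0.02023619] [ 1.2037373 12.8138364] [ 0.58456422 -0.1012942   0.01777044]
```

```bash
python3 -m creep '[[[-0.0019,-0.0005,0],[0,0,0],255],[[-0.0049,-0.0011,0],[0,0,0],255],[[-0.0049,-0.0011,0],[0,0,0],255],[[0,0,0.025],[0,0,0],255],[[0,0,0.025],[0,0,0],146],[[0.0197,-0.0152,0],[0,0,0],146],[[0.0197,-0.0152,0],[0,0,0],146],[[0.0197,-0.0152,0],[0,0,0],146],[[0.0197,-0.0152,0],[0,0,0],146],[[0,0,0],[0,0,0],146]]' 10
python3 - <<'E'
from rig import *
from h import *
import cv2
p=[ 0.5837,-0.0078,1.7982];s=state();print(Ti(p,s["tcp_pos"][:2]),Ti([0,0,p[2]],s["ft_force"][:2]),s["tcp_pos"],s["grip_width"])
c=read_camera("wrist"); cv2.imwrite(f"pics/wrist6.png",c["img"][:,:,::-1])
c=read_camera("scene"); cv2.imwrite(f"pics/scene6.png",c["img"][:,:,::-1])
E
```

```text
time: 19.45
tcp_pos: [0.6537, -0.1657, 0.0679]
eef_rot: [0.0, 0.623, 0.782, -0.0]
ft_force: [-0.2, 0.1, 0.1]
grip_width: 0.0403
[-0.16958602 -0.03261724] [0.1165655  0.17415919] [ 0.65371047 -0.16566652  0.06791748] 0.040290541042321944
```

View pics/wrist6.png

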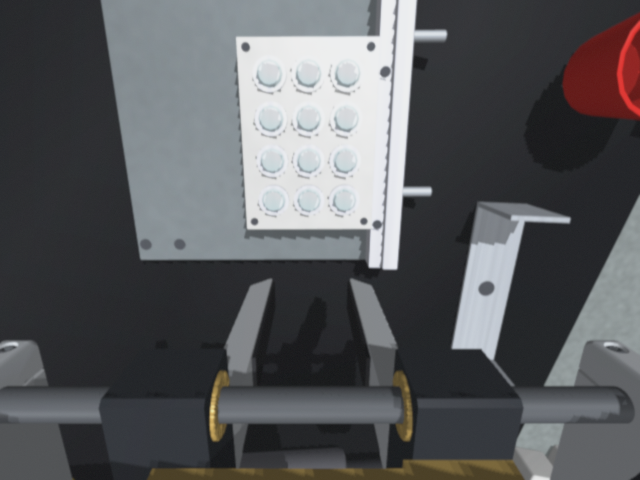

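View pics/scene6.png

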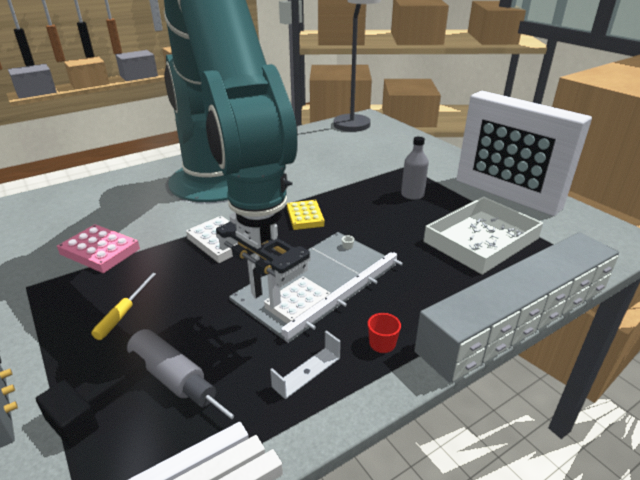

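```bash
python3 - <<'E'
from rig import *
from h import *
p=[ 0.5837,-0.0078,1.7982]
w=read_camera("wrist")
for uv in((237,38),(383,37),(373,229),(247,230.5)):print(Ti(p,ray(w,uv,.028)))
E
```

```text
[-0.0309158  0.0088235]
[-0.03054345 -0.07216879]
[-0.14047329 -0.07213399]
[-0.14140815  0.0091791 ]
```

```bash
python3 -m creep '[[[0,0,-0.025],[0,0,0],146],[[0,0,-0.025],[0,0,0],146],[[0,0,0],[0,0,0],146],[[-0.0011,0.0049,0],[0,0,0],146],[[-0.0011,0.0049,0],[0,0,0],146],[[-0.0011,0.0049,0],[0,0,0],146],[[-0.0005,0.0024,0],[0,0,0],146],[[-0.0005,0.0024,0],[0,0,0],146],[[-0.0006,0.0024,0],[0,0,0],146],[[-0.0005,0.0024,0],[0,0,0],146]]' 10
python3 - <<'E'
from rig import *
from h import *
import cv2
p=[ 0.5837,-0.0078,1.7982];s=state();print(Ti(p,s["tcp_pos"][:2]),Ti([0,0,p[2]],s["ft_force"][:2]),s["tcp_pos"],s["grip_width"])
c=read_camera("wrist"); cv2.imwrite(f"pics/wrist7.png",c["img"][:,:,::-1])
E
```

```text
time: 20.85
tcp_pos: [0.6477, -0.1401, 0.0181]
eef_rot: [-0.0, 0.623, 0.783, -0.0]
ft_force: [-0.4, -0.7, 1.3]
grip_width: 0.0403
[-0.14333662 -0.03254198] [-0.56766532  0.54919018] [ 0.64771926 -0.14010987  0.01808043] 0.04027133426345928
```

View pics/wrist7.png

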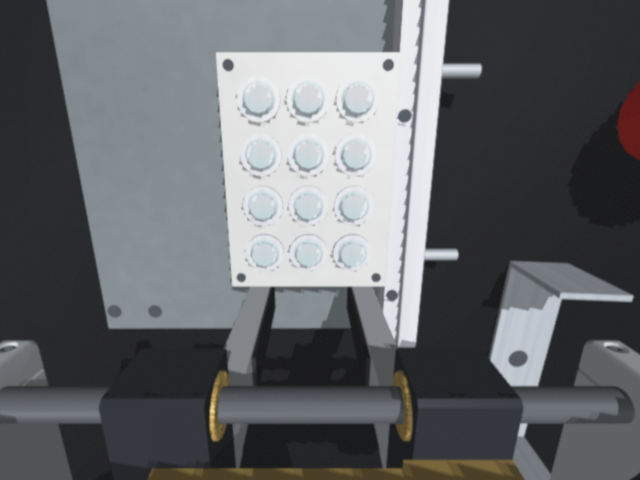

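```bash
python3 - <<'E'
from rig import *
from h import *
p=[ 0.5837,-0.0078,1.7982]
w=read_camera("wrist")
for uv in((217,53),(399,52),(383,286),(232,287)):print(Ti(p,ray(w,uv,.028)))
E
python3 -m creep '[[[-0.0011,0.0049,0],[0,0,0],146],[[-0.0010,0.0049,0],[0,0,0],146],[[-0.0011,0.0049,0],[0,0,0],146],[[-0.0010,0.0049,0],[0,0,0],146],[[-0.0011,0.0049,0],[0,0,0],146],[[-0.0010,0.0049,0],[0,0,0],146],[[-0.0011,0.0049,0],[0,0,0],146],[[-0.0010,0.0049,0],[0,0,0],146],[[-0.0011,0.0049,0],[0,0,0],146],[[-0.0010,0.0049,0],[0,0,0],146]]' 10
python3 - <<'E'
from rig import *
from h import *
import cv2
p=[ 0.5837,-0.0078,1.7982];s=state();print(Ti(p,s["tcp_pos"][:2]),Ti([0,0,p[2]],s["ft_force"][:2]),s["tcp_pos"],s["grip_width"])
c=read_camera("wrist"); cv2.imwrite(f"pics/wrist8.png",c["img"][:,:,::-1])
E
```

```text
[-0.02362503  0.00791653]
[-0.02333032 -0.07093322]
[-0.13328259 -0.07044618]
[-0.13381957  0.0086415 ]
time: 22.2
tcp_pos: [0.6372, -0.0908, 0.0181]
eef_rot: [0.0, 0.623, 0.783, -0.0]
ft_force: [1.1, -0.8, -0.6]
grip_width: 0.0403
[-0.09292472 -0.03342291] [-1.06678603 -0.92471414] [ 0.6372122  -0.09079722  0.01813936] 0.04030056181459331
```

View pics/wrist8.png

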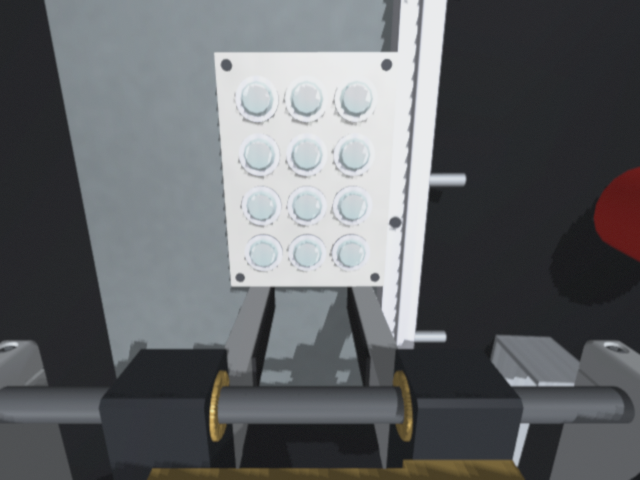

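```bash
python3 -m creep '[[[-0.0011,0.0049,0],[0,0,0],146],[[-0.0011,0.0049,0],[0,0,0],146],[[-0.0011,0.0049,0],[0,0,0],146],[[-0.0011,0.0049,0],[0,0,0],146],[[-0.0011,0.0049,0],[0,0,0],146],[[-0.0011,0.0049,0],[0,0,0],146],[[-0.0011,0.0049,0],[0,0,0],146],[[-0.0004,0.0019,0],[0,0,0],146],[[0,0,0],[0,0,0],146],[[0,0,0],[0,0,0],146]]' 10
python3 - <<'E'
from rig import *
from h import *
import cv2
p=[ 0.5837,-0.0078,1.7982];s=state();print(Ti(p,s["tcp_pos"][:2]),Ti([0,0,p[2]],s["ft_force"][:2]),s["tcp_pos"],s["grip_width"])
for n in("wrist","side","scene"):
  c=read_camera(n); cv2.imwrite(f"pics/{n}9.png",c["img"][:,:,::-1])
a=cv2.imread("pics/wrist9.png");cv2.imwrite("pics/wc9.png",cv2.resize(a[0:100,150:450],None,fx=2.6,fy=2.6,interpolation=cv2.INTER_CUBIC))
a=cv2.imread("pics/side9.png");cv2.imwrite("pics/sc9.png",cv2.resize(a[170:320,230:350],None,fx=4,fy=4,interpolation=cv2.INTER_CUBIC))
a=cv2.imread("pics/scene9.png");cv2.imwrite("pics/scc9.png",cv2.resize(a[220:350,220:410],None,fx=4,fy=4,interpolation=cv2.INTER_CUBIC))
E
```

```text
time: 23.5
tcp_pos: [0.6292, -0.0549, 0.0181]
eef_rot: [-0.0, 0.623, 0.783, 0.0]
ft_force: [-0.9, 0.7, 0.9]
grip_width: 0.0402
[-0.05614534 -0.03371758] [0.90128055 0.70772331] [ 0.62920742 -0.05489829  0.01810484] 0.04017511908476648
```

View pics/wc9.png

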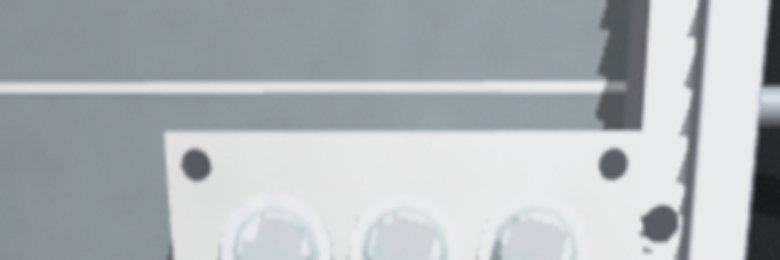

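View pics/sc9.png

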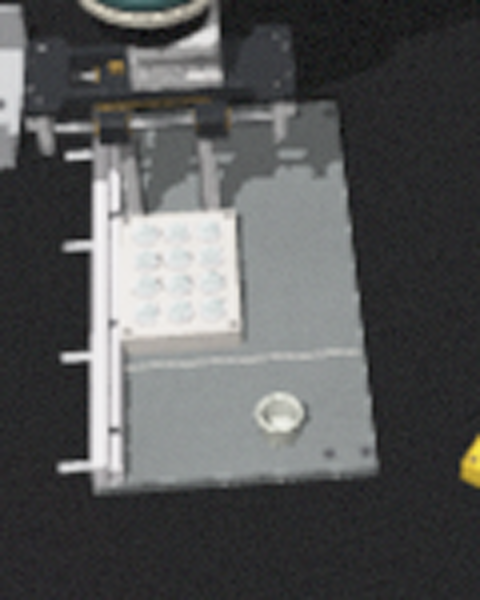

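View pics/scc9.png

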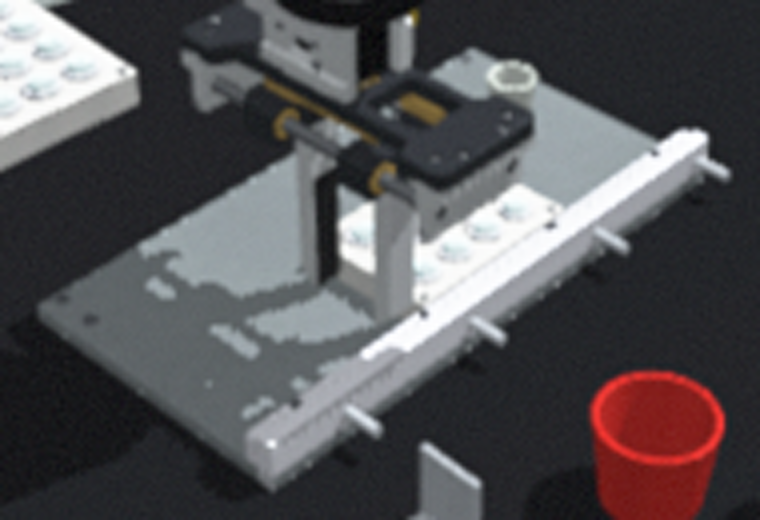

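```bash
python3 - <<'E'
from rig import *
from h import *
np.set_printoptions(precision=4,suppress=True)
p=[ 0.5837,-0.0078,1.7982]
w=read_camera("wrist");s=read_camera("side")
a=lambda u,v:(150+u/2.6-.5+.5/2.6,v/2.6-.5+.5/2.6)
for uv in((165,131),(400,131),(640,130)):print("front",Ti(p,ray(w,a(*uv),.028)))
for uv in((10,87.5),(250,87.5),(600,87)):print("line",Ti(p,ray(w,a(*uv),.010)))
b=lambda u,v:(230+u/4-.4,170+v/4-.4)
for uv in((128,349),(240,343)):print("side front bottom",Ti(p,ray(s,b(*uv),.010)))
for uv in((122,334),(241,330)):print("side front top",Ti(p,ray(s,b(*uv),.028)))
for uv in((130,365),(240,359),(357,352)):print("side line",Ti(p,ray(s,b(*uv),.010)))
E
```

```text
front [0.0642 0.0084]
front [ 0.0641 -0.0307]
front [ 0.0642 -0.0706]
line [0.0751 0.0405]
line [ 0.075  -0.0032]
line [ 0.075  -0.0668]
side front bottom [ 0.0603 -0.0667]
side front bottom [0.0615 0.0085]
side front top [ 0.062  -0.0691]
side front top [0.0653 0.0098]
side line [ 0.0742 -0.0654]
side line [0.0753 0.0078]
side line [0.076  0.0862]
```

```bash
python3 -m creep '[[[-0.0003,0.0014,0],[0,0,0],146],[[-0.0003,0.0014,0],[0,0,0],146],[[-0.0003,0.0013,0],[0,0,0],146],[[-0.0003,0.0014,0],[0,0,0],146],[[-0.0003,0.0014,0],[0,0,0],146],[[-0.0003,0.0013,0],[0,0,0],146],[[0,0,0],[0,0,0],146],[[0,0,0],[0,0,0],146],[[0,0,0],[0,0,0],146],[[0,0,0],[0,0,0],146]]' 10
python3 - <<'E'
from rig import *
from h import *
import cv2
p=[ 0.5837,-0.0078,1.7982];s=state();print(Ti(p,s["tcp_pos"][:2]),Ti([0,0,p[2]],s["ft_force"][:2]),s["tcp_pos"],s["grip_width"])
for n in("wrist","side"):
  c=read_camera(n); cv2.imwrite(f"pics/{n}10.png",c["img"][:,:,::-1])
a=cv2.imread("pics/wrist10.png");cv2.imwrite("pics/wc10.png",cv2.resize(a[20:80,180:420],None,fx=3.3,fy=6,interpolation=cv2.INTER_CUBIC))
a=cv2.imread("pics/side10.png");cv2.imwrite("pics/sc10.png",cv2.resize(a[235:285,250:330],None,fx=9,fy=9,interpolation=cv2.INTER_CUBIC))
E
```

```text
time: 25.0
tcp_pos: [0.6274, -0.0466, 0.0181]
eef_rot: [-0.0, 0.623, 0.783, -0.0]
ft_force: [0.9, -0.1, -0.0]
grip_width: 0.0403
[-0.04769624 -0.03380204] [-0.2909628  -0.81002702] [ 0.62738486 -0.04664767  0.01813287] 0.04032532828155505
```

View pics/wc10.png

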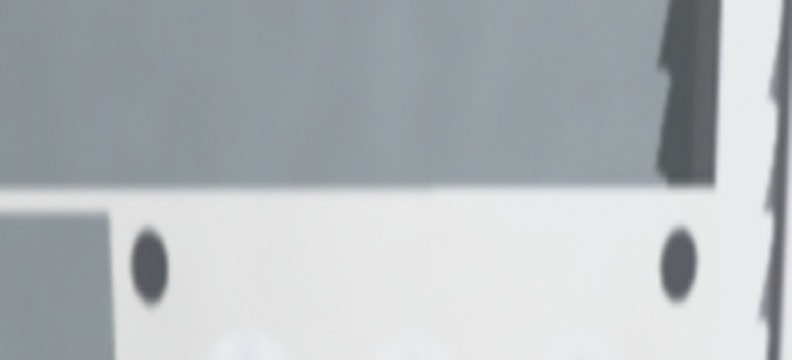

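View pics/sc10.png

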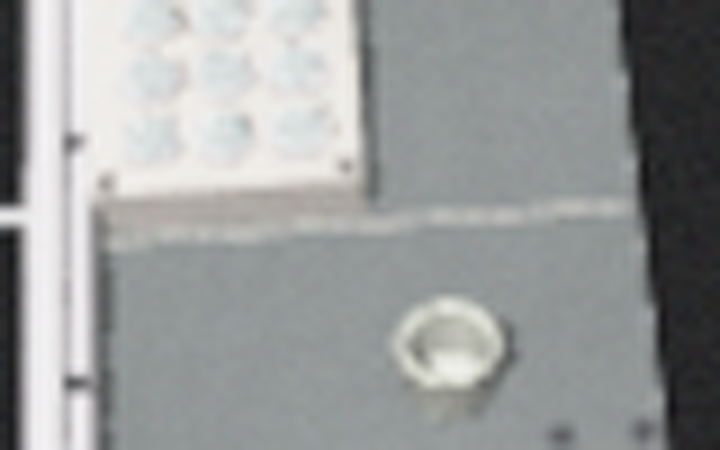

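```bash
python3 -m creep '[[[-0.0001,0.0005,0],[0,0,0],146],[[-0.0001,0.0005,0],[0,0,0],146],[[-0.0001,0.0005,0],[0,0,0],146],[[-0.0001,0.0003,0],[0,0,0],146],[[0,0,0],[0,0,0],146],[[0,0,0],[0,0,0],146],[[0,0,0],[0,0,0],146],[[0.0011,-0.0049,0],[0,0,0],146],[[0.0011,-0.0049,0],[0,0,0],146],[[0,0,0],[0,0,0],146]]' 10
python3 -m creep '[[[0,0,0.03],[0,0,0],146],[[0,0,0.03],[0,0,0],255],[[-0.0138,0.0055,0.02],[0,0,0],255],[[-0.0138,0.0055,0],[0,0,0],255],[[-0.0138,0.0055,0],[0,0,0],255],[[-0.0138,0.0055,0],[0,0,0],255],[[0,0,0],[0,0,0],255],[[0,0,0],[0,0,0],255],[[0,0,0],[0,0,0],255],[[0,0,0],[0,0,0],255]]' 10
python3 - <<'E'
from rig import *
from h import *
import cv2
p=[ 0.5837,-0.0078,1.7982];s=state();print(Ti(p,s["tcp_pos"][:2]),Ti([0,0,p[2]],s["ft_force"][:2]),s["tcp_pos"],s["grip_width"])
for n in("wrist","side","scene"):
  c=read_camera(n); cv2.imwrite(f"pics/{n}11.png",c["img"][:,:,::-1])
a=cv2.imread("pics/side11.png");cv2.imwrite("pics/sc11.png",cv2.resize(a[235:285,250:330],None,fx=9,fy=9,interpolation=cv2.INTER_CUBIC))
E
```

```text
time: 26.35
tcp_pos: [0.6292, -0.0554, 0.0181]
eef_rot: [0.0, 0.623, 0.782, -0.0]
ft_force: [0.4, -0.4, 0.3]
grip_width: 0.0402
time: 27.6
tcp_pos: [0.5742, -0.0328, 0.098]
eef_rot: [-0.0, 0.623, 0.783, -0.0]
ft_force: [0.4, 0.3, 0.3]
grip_width: 0.0007
[-0.02225272  0.0149312 ] [ 0.21607091 -0.41788346] [ 0.57417005 -0.03284605  0.09800884] 0.0006537738528385049
```

View pics/wrist11.png

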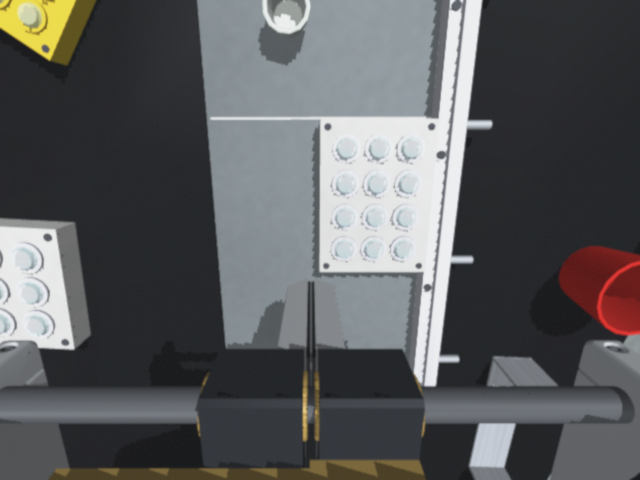

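View pics/sc11.png

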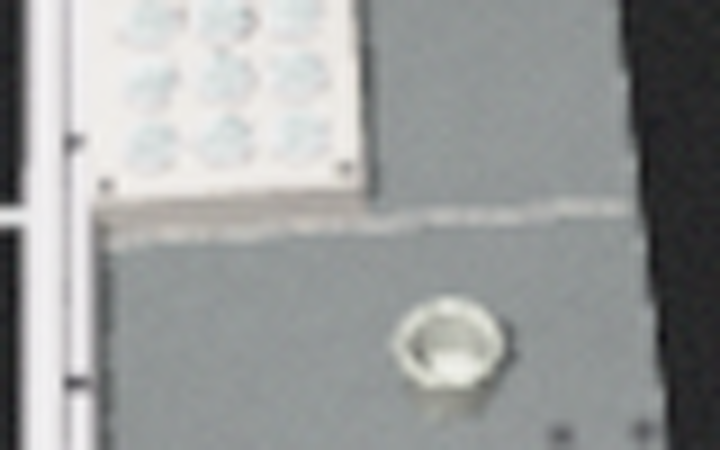

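```bash
python3 - <<'E'
from rig import *
from h import *
import cv2
np.set_printoptions(precision=4,suppress=True)
p=[ 0.5837,-0.0078,1.7982]
w=read_camera("wrist");g=cv2.cvtColor(w["img"],cv2.COLOR_RGB2GRAY).astype(float)
for c in(230,260,290,310): print("L",g[112:126,c-3:c+4].mean(1).round())
for c in(340,380,415): print("M",g[110:124,c-3:c+4].mean(1).round())
ln=[]
for c in(230,260,290):
    prof=g[112:126,c-3:c+4].mean(1); b=np.median(prof); wt=np.clip(prof-b-8,0,None); r=112+(wt*np.arange(14)).sum()/wt.sum(); print("line",r,Ti(p,ray(w,(c,r),.010)))
for c in(340,380,415):
    prof=g[106:124,c-3:c+4].mean(1); lo=prof[:4].mean();hi=prof[-3:].mean();h=(lo+hi)/2;i=np.where(prof>h)[0][0]; r=106+i-1+(h-prof[i-1])/(prof[i]-prof[i-1]); print("front",r,Ti(p,ray(w,(c,r),.028)))
r=np.array(w["cam_to_world"]);print(Ti(p,r[:2,3]),r[2,3])
for uv in((319.5,118),(438,117.5),(424.5,272.5),(319,272)):print(Ti(p,ray(w,uv,.028)))
E
```

```text
L [142. 143. 143. 144. 157. 197. 222. 211. 170. 146. 143. 143. 144. 144.]
L [146. 146. 146. 147. 160. 199. 221. 206. 163. 146. 145. 145. 145. 145.]
L [148. 147. 147. 150. 169. 208. 224. 208. 165. 149. 148. 149. 148. 149.]
L [151. 150. 150. 152. 171. 208. 224. 208. 165. 150. 149. 149. 149. 149.]
M [152. 152. 152. 152. 152. 155. 173. 210. 229. 232. 232. 233. 232. 232.]
M [152. 152. 153. 153. 153. 157. 174. 210. 228. 233. 233. 233. 233. 233.]
M [155. 155. 155. 155. 154. 160. 184. 218. 231. 234. 235. 235. 234. 234.]
line 118.20246734397678 [0.075  0.0731]
line 118.07071112896746 [0.0751 0.0515]
line 117.95385779122542 [0.0751 0.0299]
front 116.50718390804597 [ 0.0751 -0.0046]
front 116.51525590551181 [ 0.0751 -0.0314]
front 116.30354609929078 [ 0.0752 -0.0548]
[0.0624 0.0148] 0.2771339149098875
[0.0742 0.0091]
[ 0.0744 -0.0703]
[-0.0369 -0.0715]
[-0.0365  0.0088]
```

```bash
python3 - <<'E'
import cv2
a=cv2.imread("pics/wrist11.png");cv2.imwrite("pics/wc11.png",cv2.resize(a[95:145,200:460],None,fx=3,fy=9,interpolation=cv2.INTER_NEAREST))
E
```

```text
(no output)
```

View pics/wc11.png

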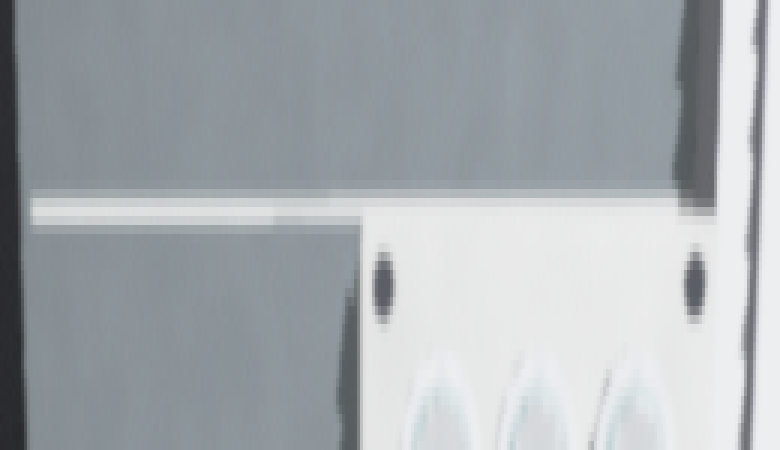

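```bash
python3 -m creep '[[[-0.0023,0.021,-0.007],[0,0,0],255],[[-0.0023,0.021,-0.007],[0,0,0],255],[[-0.0023,0.021,-0.007],[0,0,0],255],[[-0.0023,0.021,-0.007],[0,0,0],255],[[0,0,0],[0,0,0],255],[[0,0,0],[0,0,0],255],[[0,0,0],[0,0,0],255],[[0,0,0],[0,0,0],255],[[0,0,0],[0,0,0],255],[[0,0,0],[0,0,0],255]]' 10
python3 - <<'E'
from rig import *
from h import *
import cv2
p=[ 0.5837,-0.0078,1.7982];s=state();print(Ti(p,s["tcp_pos"][:2]),s["tcp_pos"],s["ft_force"])
c=read_camera("wrist"); cv2.imwrite(f"pics/wrist12.png",c["img"][:,:,::-1])
r=c["cam_to_world"];print(Ti(p,r[:2,3]),r[2,3])
E
```

```text
time: 29.05
tcp_pos: [0.5648, 0.0512, 0.0701]
eef_rot: [-0.0, 0.623, 0.783, -0.0]
ft_force: [-0.5, 0.6, -0.7]
grip_width: 0.0005
[0.0617686  0.00512737] [0.56477897 0.05122241 0.07014459] [-0.52093543  0.56797358 -0.69518732]
[0.14632624 0.00489091] 0.24922734117164397
```

View pics/wrist12.png

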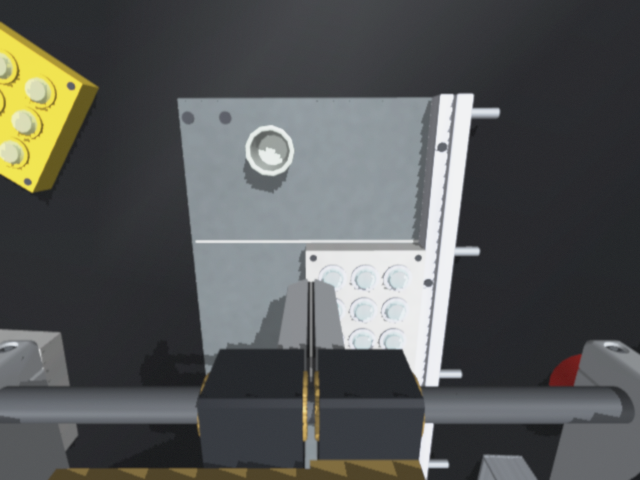

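```bash
python3 - <<'E'
from rig import *
from h import *
import cv2
np.set_printoptions(precision=4,suppress=True)
p=[ 0.5837,-0.0078,1.7982]
w=read_camera("wrist");im=w["img"];g=cv2.cvtColor(im,cv2.COLOR_RGB2GRAY).astype(float)
for c in(220,260,290,330,360,390): print(c,g[234:258,c-4:c+5].mean(1).round().astype(int))
for x in(.073,.074,.07425,.075,.07575): print(x,[proj(w,[*T(p,(x,y)),z])[1].round(2) for y,z in((.05,.01),(-.03,.01),(-.03,.028))])
cv2.imwrite("pics/wc12.png",cv2.resize(im[225:275,280:440,::-1],None,fx=5,fy=10,interpolation=cv2.INTER_NEAREST))
E
```

```text
220 [147 147 148 148 149 163 205 226 212 167 149 148 149 149 150 150 150 150
 150 150 149 149 149 149]
260 [150 151 151 151 151 165 205 225 211 168 151 151 150 150 150 150 149 149
 149 148 147 147 147 147]
290 [150 149 150 150 150 163 204 225 211 167 150 150 150 150 150 150 150 150
 151 151 150 151 151 151]
330 [152 152 152 152 153 166 206 226 213 169 152 151 151 151 151 157 183 218
 231 234 234 234 234 234]
360 [153 153 152 153 155 174 210 221 201 165 153 153 153 153 153 159 185 219
 233 235 235 235 235 235]
390 [151 152 152 153 156 174 209 220 199 166 155 154 154 155 155 161 188 221
 234 236 236 236 236 236]
0.073 [np.float64(243.83), np.float64(243.73), np.float64(251.68)]
0.074 [np.float64(242.49), np.float64(242.39), np.float64(250.25)]
0.07425 [np.float64(242.15), np.float64(242.06), np.float64(249.89)]
0.075 [np.float64(241.14), np.float64(241.05), np.float64(248.81)]
0.07575 [np.float64(240.13), np.float64(240.04), np.float64(247.73)]
```

View pics/wc12.png

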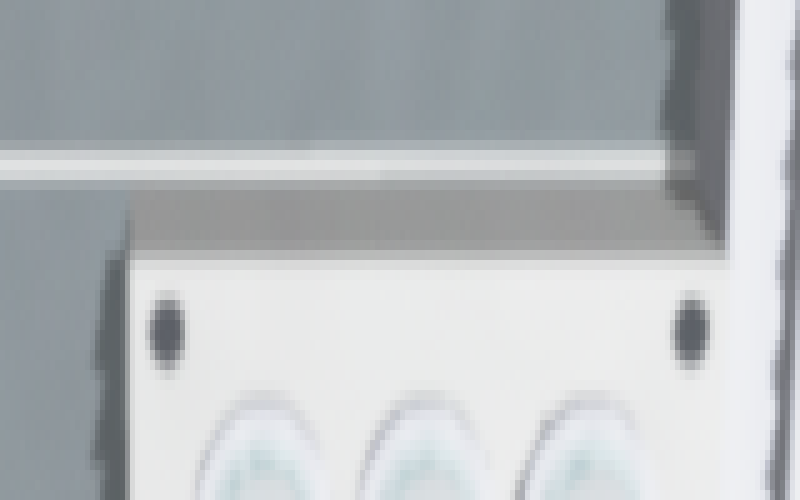

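```bash
python3 -m creep '[[[0.0131,-0.0224,0],[0,0,0],255],[[0.0131,-0.0224,0],[0,0,0],255],[[0.0131,-0.0224,0],[0,0,0],255],[[0.0131,-0.0224,0],[0,0,0],146],[[0.0131,-0.0224,0],[0,0,0],146],[[0,0,0],[0,0,0],146],[[0,0,-0.026],[0,0,0],146],[[0,0,-0.026],[0,0,0],146],[[0,0,0],[0,0,0],146],[[0,0,0],[0,0,0],146]]' 10
python3 - <<'E'
from rig import *
from h import *
p=[ 0.5837,-0.0078,1.7982];s=state();print(Ti(p,s["tcp_pos"][:2]),s["tcp_pos"],s["ft_force"],s["grip_width"])
E
```

```text
time: 30.4
tcp_pos: [0.6306, -0.0602, 0.0191]
eef_rot: [0.0, 0.622, 0.783, 0.0]
ft_force: [-0.0, -0.6, 0.8]
grip_width: 0.0399
[-0.06166738 -0.03390913] [ 0.63063898 -0.06023498  0.01906775] [-0.02914838 -0.56463823  0.81603995] 0.039851126106940346
```

```bash
python3 -m creep '[[[-0.0009,0.0039,0],[0,0,0],146],[[-0.0009,0.0039,0],[0,0,0],146],[[-0.0009,0.0039,0],[0,0,0],146],[[-0.0002,0.001,0],[0,0,0],146],[[-0.0002,0.001,0],[0,0,0],146],[[-0.0002,0.001,0],[0,0,0],146],[[-0.0002,0.001,0],[0,0,0],146],[[-0.0002,0.0003,0],[0,0,0],146],[[0,0,0],[0,0,0],146],[[0,0,0],[0,0,0],146]]' 10
python3 - <<'E'
from rig import *
from h import *
p=[ 0.5837,-0.0078,1.7982];s=state();print(Ti(p,s["tcp_pos"][:2]),s["tcp_pos"],s["ft_force"],s["grip_width"])
E
```

```text
time: 31.65
tcp_pos: [0.6266, -0.0448, 0.0181]
eef_rot: [0.0, 0.623, 0.783, -0.0]
ft_force: [0.6, -0.2, -0.8]
grip_width: 0.0403
[-0.04568408 -0.03343235] [ 0.62657105 -0.04477066  0.01810918] [ 0.59013333 -0.24833638 -0.83488566] 0.040313508330130234
```

```bash
python3 -m creep '[[[0.0014,-0.0058,0],[0,0,0],146],[[0.0014,-0.0058,0],[0,0,0],146],[[0,0,0.026],[0,0,0],146],[[0,0,0.026],[0,0,0],255],[[-0.0222,0.0146,0],[0,0,0],255],[[-0.0222,0.0146,0],[0,0,0],255],[[-0.0222,0.0146,0],[0,0,0],255],[[-0.0222,0.0146,0],[0,0,0],255],[[0,0,0],[0,0,0],255],[[0,0,0],[0,0,0],255]]' 10
python3 - <<'E'
from rig import *
from h import *
import cv2
np.set_printoptions(precision=4,suppress=True)
p=[ 0.5837,-0.0078,1.7982];s=state();print(Ti(p,s["tcp_pos"][:2]),s["tcp_pos"],s["ft_force"],s["grip_width"])
w=read_camera("wrist");im=w["img"];cv2.imwrite("pics/wrist13.png",im[:,:,::-1])
print(Ti(p,w["cam_to_world"][:2,3]))
for x in(.073,.074,.075,.076): print(x,[proj(w,[*T(p,(x,y)),z]).round(2) for y,z in((.05,.01),(-.03,.01),(-.03,.028))])
E
```

```text
time: 32.9
tcp_pos: [0.5413, 0.0015, 0.0704]
eef_rot: [0.0, 0.623, 0.782, 0.0]
ft_force: [0.6, 0.4, -0.9]
grip_width: 0.0008
[0.0186 0.0392] [0.5413 0.0015 0.0704] [ 0.5606  0.4064 -0.9068] 0.0007524260196957889
[0.1033 0.0391]
0.073 [array([294.82, 182.86]), array([412.78, 182.66]), array([420.74, 186.29])]
0.074 [array([294.8 , 181.37]), array([412.9 , 181.18]), array([420.88, 184.69])]
0.075 [array([294.78, 179.88]), array([413.02, 179.69]), array([421.02, 183.09])]
0.076 [array([294.75, 178.39]), array([413.14, 178.2 ]), array([421.17, 181.49])]
```

View pics/wrist13.png

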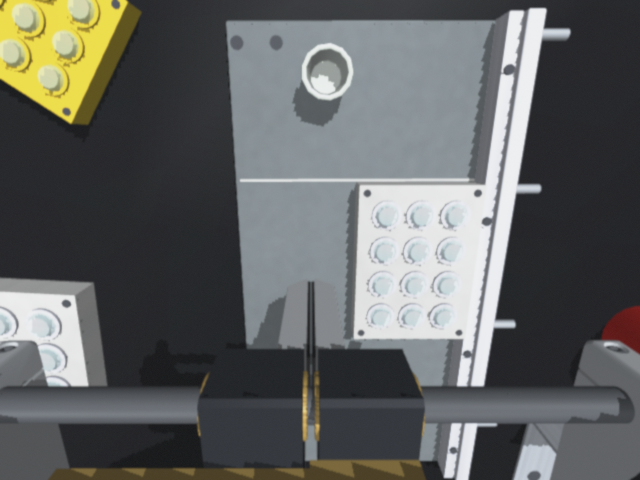

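```bash
python3 - <<'E'
from h import *
import cv2
g=cv2.cvtColor(cv2.imread("pics/wrist13.png"),cv2.COLOR_BGR2GRAY).astype(float)
for c in(260,300,340,380,410,440,460): print(c,g[174:192,c-4:c+5].mean(1).round().astype(int))
E
```

```text
260 [143 143 143 146 166 204 222 204 161 144 144 144 145 145 145 146 145 145]
300 [147 147 147 152 175 209 217 193 157 146 145 145 145 145 145 145 145 145]
340 [145 145 145 150 176 210 217 192 157 146 145 145 145 146 146 146 146 146]
380 [147 146 147 152 178 212 218 194 157 148 167 205 226 230 230 230 230 230]
410 [147 146 147 153 181 212 213 182 154 150 169 207 228 231 231 231 231 231]
440 [146 146 147 156 187 215 213 181 156 152 171 210 229 233 233 232 232 232]
460 [147 147 147 156 189 218 216 184 156 152 171 210 229 233 233 233 233 233]
```

```bash
python3 -m creep '[[[0.0222,-0.0146,0],[0,0,0],255],[[0.0222,-0.0146,0],[0,0,0],255],[[0.0222,-0.0146,0],[0,0,0],146],[[0.0222,-0.0146,0],[0,0,0],146],[[0,0,0],[0,0,0],146],[[0,0,-0.026],[0,0,0],146],[[0,0,-0.026],[0,0,0],146],[[0,0,0],[0,0,0],146],[[-0.0009,0.004,0],[0,0,0],146],[[-0.0009,0.004,0],[0,0,0],146]]' 10
python3 -m creep '[[[-0.0005,0.002,0],[0,0,0],146],[[-0.0002,0.001,0],[0,0,0],146],[[-0.0002,0.0005,0],[0,0,0],146],[[-0.0001,0.0005,0],[0,0,0],146],[[-0.0001,0.0002,0],[0,0,0],146],[[0,0,0],[0,0,0],146],[[0,0,0],[0,0,0],146],[[0,0,0],[0,0,0],146],[[0,0,0],[0,0,0],146],[[0,0,0],[0,0,0],146]]' 10
python3 - <<'E'
from rig import *
from h import *
p=[ 0.5837,-0.0078,1.7982];s=state();print(Ti(p,s["tcp_pos"][:2]),s["tcp_pos"],s["ft_force"],s["grip_width"])
E
```

```text
time: 34.2
tcp_pos: [0.6281, -0.0479, 0.0193]
eef_rot: [0.001, 0.622, 0.783, 0.0]
ft_force: [-0.2, -0.4, -0.7]
grip_width: 0.0405
time: 35.45
tcp_pos: [0.6265, -0.0441, 0.0181]
eef_rot: [0.0, 0.622, 0.783, -0.0]
ft_force: [0.5, -1.0, 1.1]
grip_width: 0.0404
[-0.04500357 -0.03350761] [ 0.62649096 -0.0440907   0.01813684] [ 0.51681683 -0.98116273  1.13996439] 0.04041464962499903
```

```bash
python3 -m creep '[[[0.0014,-0.0058,0],[0,0,0],146],[[0.0014,-0.0058,0],[0,0,0],146],[[0,0,0.026],[0,0,0],146],[[0,0,0.026],[0,0,0],255],[[-0.0222,0.0146,0],[0,0,0],255],[[-0.0222,0.0146,0],[0,0,0],255],[[-0.0222,0.0146,0],[0,0,0],255],[[-0.0222,0.0146,0],[0,0,0],255],[[0,0,0],[0,0,0],255],[[0,0,0],[0,0,0],255]]' 10
python3 - <<'E'
from rig import *
from h import *
import cv2
np.set_printoptions(precision=4,suppress=True)
p=[ 0.5837,-0.0078,1.7982];s=state();print(Ti(p,s["tcp_pos"][:2]),s["tcp_pos"],s["ft_force"],s["grip_width"])
w=read_camera("wrist");im=w["img"];cv2.imwrite("pics/wrist14.png",im[:,:,::-1])
for x in(.073,.074,.075,.076): print(x,[proj(w,[*T(p,(x,y)),z]).round(2) for y,z in((.05,.01),(-.03,.01),(-.03,.028))])
g=cv2.cvtColor(im,cv2.COLOR_RGB2GRAY).astype(float)
for c in(260,300,380,410,440): print(c,g[172:192,c-4:c+5].mean(1).round().astype(int))
E
```

```text
time: 36.7
tcp_pos: [0.5411, 0.0021, 0.0703]
eef_rot: [0.0, 0.623, 0.782, 0.0]
ft_force: [-0.4, -0.3, -0.1]
grip_width: 0.0007
[0.0193 0.0393] [0.5411 0.0021 0.0703] [-0.4459 -0.3029 -0.085 ] 0.000688299071413741
0.073 [array([294.82, 183.83]), array([412.69, 183.65]), array([420.64, 187.35])]
0.074 [array([294.8 , 182.35]), array([412.81, 182.16]), array([420.78, 185.75])]
0.075 [array([294.77, 180.86]), array([412.94, 180.68]), array([420.93, 184.15])]
0.076 [array([294.75, 179.37]), array([413.06, 179.18]), array([421.07, 182.55])]
260 [142 143 143 143 143 143 146 166 204 222 204 161 144 144 145 145 145 145
 145 145]
300 [146 146 147 147 147 147 153 177 210 217 193 157 146 145 145 145 145 145
 145 145]
380 [146 146 146 146 146 147 153 178 208 205 171 152 167 205 226 230 230 230
 230 230]
410 [147 147 147 147 147 147 155 186 214 208 172 154 168 207 228 231 231 231
 231 231]
440 [145 145 145 146 146 147 156 187 214 206 172 155 171 210 229 233 233 233
 232 232]
```

```bash
python3 -m creep '[[[0,0,-0.02],[0,0,0],255],[[0,0,-0.02],[0,0,0],255],[[0,0,-0.012],[0,0,0],255],[[0,0,0],[0,0,0],255],[[0.0039,0.0009,0],[0,0,0],255],[[0.0039,0.0009,0],[0,0,0],255],[[0.0039,0.0009,0],[0,0,0],255],[[0.002,0.0005,0],[0,0,0],255],[[0,0,0],[0,0,0],255],[[0,0,0],[0,0,0],255]]' 10
python3 - <<'E'
from rig import *
from h import *
p=[ 0.5837,-0.0078,1.7982];s=state();print(Ti(p,s["tcp_pos"][:2]),Ti([0,0,p[2]],s["ft_force"][:2]),s["tcp_pos"])
E
```

```text
time: 38.0
tcp_pos: [0.5541, 0.0059, 0.0181]
eef_rot: [-0.0, 0.623, 0.783, -0.0]
ft_force: [0.2, 0.6, 0.2]
grip_width: 0.0005
[0.02002675 0.02577202] [ 0.56138206 -0.37097945] [0.55407648 0.0059009  0.01812103]
```

```bash
python3 -m creep '[[[0.0005,0.0001,0],[0,0,0],255],[[0.0005,0.0001,0],[0,0,0],255],[[0.0005,0.0001,0],[0,0,0],255],[[0.0005,0.0001,0],[0,0,0],255],[[0.0005,0.0001,0],[0,0,0],255],[[0.0005,0.0002,0],[0,0,0],255],[[0.0005,0.0001,0],[0,0,0],255],[[0.0004,0.0001,0],[0,0,0],255],[[0,0,0],[0,0,0],255],[[0,0,0],[0,0,0],255]]' 10
python3 - <<'E'
from rig import *
from h import *
p=[ 0.5837,-0.0078,1.7982];s=state();print(Ti(p,s["tcp_pos"][:2]),Ti([0,0,p[2]],s["ft_force"][:2]),s["tcp_pos"])
E
```

```text
time: 39.25
tcp_pos: [0.5581, 0.0068, 0.0181]
eef_rot: [0.0, 0.622, 0.783, -0.0]
ft_force: [0.1, 0.0, 0.4]
grip_width: 0.0007
[0.02001593 0.02166444] [ 0.01675675 -0.10874635] [0.55808074 0.00681639 0.01812595]
```

Next 0.8 mm.

```bash
python3 -m creep '[[[0.0002,0,0],[0,0,0],255],[[0.0002,0.0001,0],[0,0,0],255],[[0.0002,0,0],[0,0,0],255],[[0.0002,0.0001,0],[0,0,0],255],[[0,0,0],[0,0,0],255],[[0,0,0],[0,0,0],255],[[0,0,0],[0,0,0],255],[[0,0,0],[0,0,0],255],[[0,0,0],[0,0,0],255],[[0,0,0],[0,0,0],255]]' 10
python3 - <<'E'
from rig import *
from h import *
p=[ 0.5837,-0.0078,1.7982];s=state();print(Ti(p,s["tcp_pos"][:2]),Ti([0,0,p[2]],s["ft_force"][:2]),s["tcp_pos"],s["ft_force"])
E
```

```text
time: 40.5
tcp_pos: [0.5589, 0.007, 0.0181]
eef_rot: [-0.0, 0.623, 0.783, -0.0]
ft_force: [0.6, 0.8, -0.1]
grip_width: 0.0003
[0.02001033 0.02086016] [ 0.63468781 -0.73999196] [0.55886558 0.00699226 0.01813523] [ 0.57785128  0.78517809 -0.06700291]
```

```bash
python3 -m creep '[[[0.0002,0,0],[0,0,0],255],[[0.0002,0.0001,0],[0,0,0],255],[[0.0002,0.0001,0],[0,0,0],255],[[0.0001,0,0],[0,0,0],255],[[0,0,0],[0,0,0],255],[[0,0,0],[0,0,0],255],[[0,0,0],[0,0,0],255],[[0,0,0],[0,0,0],255],[[0,0,0],[0,0,0],255],[[0,0,0],[0,0,0],255]]' 10
python3 - <<'E'
from rig import *
from h import *
p=[ 0.5837,-0.0078,1.7982];s=state();print(Ti(p,s["tcp_pos"][:2]),Ti([0,0,p[2]],s["ft_force"][:2]),s["tcp_pos"],s["ft_force"])
E
```

```text
time: 41.75
tcp_pos: [0.5592, 0.007, 0.018]
eef_rot: [-0.0, 0.623, 0.783, -0.0]
ft_force: [-4.7, -2.2, 2.5]
grip_width: 0.0005
[0.01993997 0.02055788] [-1.10968147  5.06144777] [0.55917594 0.00699186 0.01802646] [-4.68096453 -2.22221008  2.47991734]
```

```bash
python3 -m creep '[[[0.0001,0,0],[0,0,0],255],[[0.0001,0,0],[0,0,0],255],[[0.0001,0.0001,0],[0,0,0],255],[[0.0001,0,0],[0,0,0],255],[[0.0001,0,0],[0,0,0],255],[[0.0001,0,0],[0,0,0],255],[[0.0001,0,0],[0,0,0],255],[[0,0,0],[0,0,0],255],[[0,0,0],[0,0,0],255],[[0,0,0],[0,0,0],255]]' 10
python3 - <<'E'
from rig import *
from h import *
p=[ 0.5837,-0.0078,1.7982];s=state();print(Ti(p,s["tcp_pos"][:2]),Ti([0,0,p[2]],s["ft_force"][:2]),s["tcp_pos"],s["ft_force"])
E
```

```text
time: 43.0
tcp_pos: [0.5592, 0.0071, 0.0179]
eef_rot: [-0.001, 0.623, 0.783, -0.001]
ft_force: [-8.6, -2.7, 3.5]
grip_width: 0.0005
[0.02000369 0.02049858] [-0.71769554  8.94920877] [0.55921935 0.00706731 0.0178568 ] [-8.55700795 -2.71680687  3.50922222]
```

```bash
python3 -m creep '[[[0.0001,0,0],[0,0,0],255],[[0.0001,0,0],[0,0,0],255],[[0.0001,0.0001,0],[0,0,0],255],[[0.0001,0,0],[0,0,0],255],[[0.0001,0,0],[0,0,0],255],[[0,0,0],[0,0,0],255],[[0,0,0],[0,0,0],255],[[0,0,0],[0,0,0],255],[[0,0,0],[0,0,0],255],[[0,0,0],[0,0,0],255]]' 10
python3 - <<'E'
from rig import *
from h import *
import cv2
p=[ 0.5837,-0.0078,1.7982];s=state();print(Ti(p,s["tcp_pos"][:2]),Ti([0,0,p[2]],s["ft_force"][:2]),s["tcp_pos"],s["ft_force"])
c=read_camera("wrist"); cv2.imwrite(f"pics/wrist15.png",c["img"][:,:,::-1])
E
```

```text
time: 44.25
tcp_pos: [0.5593, 0.007, 0.0178]
eef_rot: [-0.001, 0.623, 0.783, -0.001]
ft_force: [-11.0, -2.7, 5.3]
grip_width: 0.0008
[0.01993402 0.02044664] [-0.09865093 11.33444206] [0.55928566 0.00701115 0.01777134] [-11.02039631  -2.65144755   5.31877642]
```

View pics/wrist15.png

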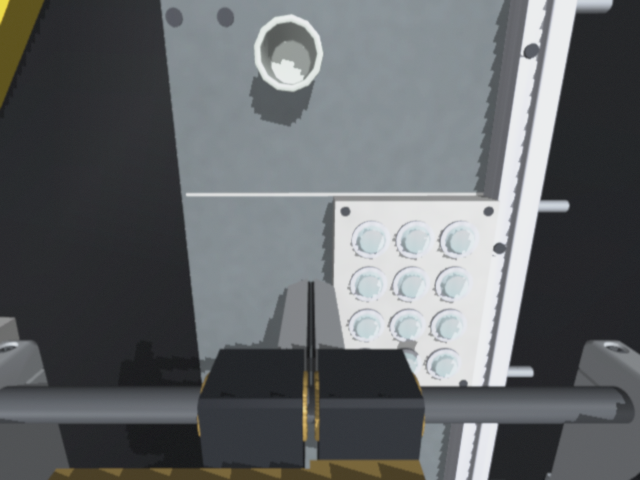

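```bash
python3 -m creep '[[[0.0001,0,0],[0,0,0],255],[[0,0,0],[0,0,0],255],[[0,0,0],[0,0,0],255],[[0,0,0],[0,0,0],255],[[0,0,0],[0,0,0],255],[[0,0,0],[0,0,0],255],[[0,0,0],[0,0,0],255],[[0,0,0],[0,0,0],255],[[0,0,0],[0,0,0],255],[[0,0,0],[0,0,0],255]]' 10
python3 -m creep '[[[-0.0019,-0.0005,0],[0,0,0],255],[[-0.0049,-0.0011,0],[0,0,0],255],[[-0.0059,-0.0013,0],[0,0,0],255],[[-0.0059,-0.0013,0],[0,0,0],255],[[0,0,0.02],[0,0,0],255],[[0,0,0.02],[0,0,0],255],[[0,0,0.013],[0,0,0],255],[[0,0,0],[0,0,0],255],[[0,0,0],[0,0,0],255],[[0,0,0],[0,0,0],255]]' 10
python3 - <<'E'
from rig import *
from h import *
import cv2
np.set_printoptions(precision=4,suppress=True)
p=[ 0.5837,-0.0078,1.7982];s=state();print(Ti(p,s["tcp_pos"][:2]),s["tcp_pos"],s["ft_force"],s["grip_width"])
w=read_camera("wrist");im=w["img"];cv2.imwrite("pics/wrist16.png",im[:,:,::-1])
c=read_camera("scene");cv2.imwrite("pics/scene16.png",c["img"][:,:,::-1])
for x in(.073,.074,.075,.076): print(x,[proj(w,[*T(p,(x,y)),z]).round(2) for y,z in((.05,.01),(-.03,.01),(-.03,.028))])
g=cv2.cvtColor(im,cv2.COLOR_RGB2GRAY).astype(float)
for c in(260,300,380,410,440): print(c,g[172:192,c-4:c+5].mean(1).round().astype(int))
E
```

```text
time: 45.55
tcp_pos: [0.5593, 0.007, 0.0177]
eef_rot: [-0.001, 0.623, 0.783, -0.001]
ft_force: [-11.5, -1.8, 5.6]
grip_width: 0.0005
time: 46.8
tcp_pos: [0.5419, 0.0032, 0.0704]
eef_rot: [-0.0, 0.623, 0.783, -0.0]
ft_force: [0.2, -0.2, -1.0]
grip_width: 0.0004
[0.0201 0.0383] [0.5419 0.0032 0.0704] [ 0.1885 -0.1959 -0.9718] 0.00035134072871177685
0.073 [array([293.6 , 185.11]), array([411.32, 185.01]), array([419.1, 188.8])]
0.074 [array([293.58, 183.64]), array([411.44, 183.53]), array([419.24, 187.21])]
0.075 [array([293.55, 182.15]), array([411.56, 182.05]), array([419.38, 185.62])]
0.076 [array([293.53, 180.67]), array([411.68, 180.56]), array([419.52, 184.02])]
260 [142 143 143 143 143 143 143 144 157 198 222 211 170 147 144 145 145 145
 146 145]
300 [147 147 147 147 147 147 147 146 155 194 220 208 169 149 146 145 145 145
 145 145]
380 [146 147 147 147 147 147 147 150 169 204 217 194 158 155 187 219 229 230
 231 230]
410 [148 147 148 147 147 147 147 150 168 204 217 194 159 157 189 221 230 232
 231 231]
440 [145 145 145 145 145 146 147 150 168 202 215 193 160 159 192 223 232 233
 233 233]
```

View pics/wrist16.png

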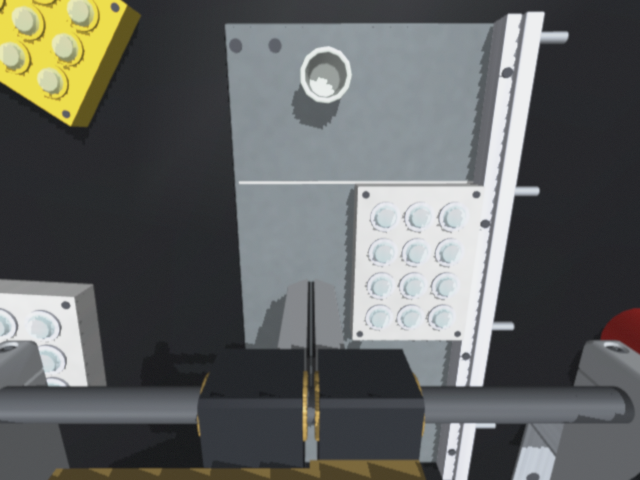

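View pics/scene16.png

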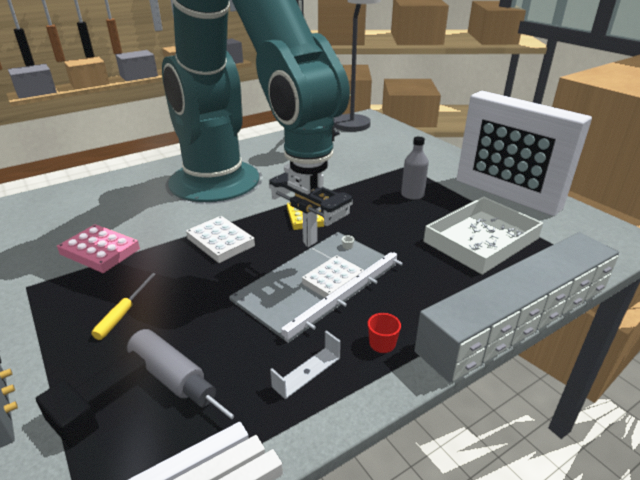

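The module lies flush on the strip, top corners (357,185) and (484,186), and its leading edge is on the line at row 183. The hand is clear and nothing else has moved.

```bash
python3 - <<'E'
from rig import *
print(finish_job())
E
```

```text
the job is handed in; nothing more can be done
None
```

The module is flush against the guide strip with its leading edge on the scribed line, and I handed the job in at about 47 s with the hand clear of everything.

- **First press:** shut fingers against the module's side, sideways force up to 12.8 N. Touch put the strip at about plate y = -72 mm, which matched what the camera showed.
- **Slide:** two-finger push on the rear face at very low force. The first stop left the edge about 1 mm short of the line's centre. One more push hardly moved it, and a second brought it onto the line.
- **Final press:** held at about 11–12 N with the edge on the line, then released.

**Last checks:** after release the wrist camera put the leading edge at x ≈ 74.7 mm. The line is centred on 75.0 mm and is 1.5 mm wide, so the edge has met it without running past. The module was square and flat on the strip, and the cup and the other items had not moved.

**Limits of the checks:**
- The measurement is good to about 0.3 mm.
- At the first stop, the edge read from overhead varied between 73.3 and 75.1 mm, because the white line and the module blend together from above. I relied on the views from beyond the line instead.
- Forces were read only at the end of each move, with about ±0.7 N of noise. Both presses also bore down on the module by 5–6 N, so the highest total reading was about 14 N.

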